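# Clear a mixed handful off the potter's bench

## Robot

A 6-joint arm with a two-finger parallel gripper is mounted at the origin on the work surface; the furniture and walls round the work are solid. World frame = base frame: x ahead of the robot, y to its left, z up, the work surface at z = 0. Lengths are in m, angles in rad, forces in N, time in s.
With the tool pointing down it reaches from about 0.275 to 0.725 m from the base axis. Payload 5.6 kg.
Tool frame: the origin (TCP) lies at the very end of the fingers, on their centre line; the grasp point (between the pads) lies 19 mm behind it; z points along the fingers, y is the direction in which the jaws open and shut (so a half turn about z gives the same grasp; the last joint's range is limited). The gripper opens to 85 mm and grips with 20 to 120 N. Pads are 22 mm wide; open, the fingers measure 114 mm over their backs; the gripper's body (76 mm by 85 mm) begins 54 mm behind the grasp point. The pads swing forward as they close: fully open they stand 13 mm farther back than shut.
Start: joints at [-0.968, 0.255, 0.108, 0, -1.424, -0.285], TCP at [0.172, -0.522, 0.231] pointing down, gripper open.
Joint ranges: [-2.95, 2.95], [-1.21, 1.97], [-1.09, 1.5], [-2.87, 1.71], [-2.94, -0.07], [-3.05, 3.05]. Speed limits (rad/s): [2.57, 2.57, 3.14, 3.14, 3.14, 3.14].

## Interface

Orientations are given as a unit quaternion [w, x, y, z].
In Python, from cell import bot gives the robot as it stands. The module is installed in compiled form; this text tells all that it offers.
- The arm moves only by the shell command python3 -m crank 'ROWS' [OPENING]. ROWS is text: rows parted by semicolons, each of 4 numbers parted by spaces: the shift along the tool's x, y, z in mm, then the turn about the tool's z in rad. In form: dx dy dz spin; .... A call has 1 to 10 rows; each row shifts and turns the commanded pose from where the row before left it, along the tool's axes as they then stand; what a row does not reach is not made up. A row lasts 1/8 s, in which the tool goes at most 62.5 mm and 10.7 degrees, less where a joint would pass 70% of its speed; a pose out of reach is approached as far as the arm can. A call is refused whole if a number of a shift passes 62.5 or a number of a turn 0.188, either way. A call with a gripper value outside its range is refused whole. OPENING is the finger opening in mm, from 0 to 85.4, set as the call begins (- or left out, the last holds). The fingers move at their own pace and stop on an object; the grip force is fixed at half the most. Time passes only in rows, so rows that do not move let the fingers close. It gives the time, the measured TCP pose, the force and the opening at its end, in the units of the state.
- bot.get_state(): the state, without advancing time (a new reading comes with each control period).
- bot.camera(name): name is "scene" or "top"; returns (picture, depth): 480x640x3 uint8, red, green, blue; 480x640 float32, m along the optical axis (not along the pixel's ray), 0 where there is no reading.
- bot.camera_model(name): a dict with "mtx" (3x3 intrinsics, pixels), "xyz" and "rotation" of the camera in the world. Camera axes: x right, y down, z forward; pixel columns grow to the right and rows downward; lengths in m; the calibration is good to about 2 mm. A picture is of the moment at which its call begins. camera_model takes no time and is no camera call.
- bot.sign_off(): hands the job in, once; it reports no verdict.
Trained networks look in the newest picture that a camera, given by its name, has taken for a name from the list of things; names that differ only in an ending like _2 or _b are one class to them, and where a whole thing is asked for, a point or a joint stands for the part that bears it (a point fixed in the world has none). Each returns a list of dicts, best first, with "confidence" (0 to 1); they miss things now and then, are a little off and sometimes report something else, mostly with a low value. They report only what shows in the picture. A call takes as long as a camera call. They do not tell look-alikes from the thing itself.
- bot.outline_of(camera, name): "mask" (480x640 bool, what is visible of it) and "position" ([column, row] in pixels, amid what is visible of it).
The state is a dict: "time": time; "joint_positions": joint angles; "qd": joint speeds; "joint_efforts": joint torques, N m; "position": TCP position; "ee_rot": TCP orientation; "force": force on the tool from outside, world axes, zero at the start; "wrist_torque": the same for the moment, N m; "grip_width": finger opening in m.
Only numpy, scipy, OpenCV 4.12 (cv2) and the standard library are available. Lean on these libraries where they do the work, as an engineer would, in place of code of your own. Each camera call takes 0.05 s, during which the arm holds its last target.

## Task

Clear up after pressing and slip casting: put the two loose clay fish in the two empty wells of the ribbed kiln setter, one to a well and lying flat in its middle, stand the two loose white stoppers upright in the two empty sockets of the beech block, and stand the slip trailer upright in the little blue dish. The ware is dry and brittle: set everything down, drop nothing, and do not shift the fish and the stopper that are already put away.

Things in the scene. Friction and masses are not known exactly. Their poses are not given: they have to be found in the camera images.
- fish_a: On the near wooden top (z = 3 mm; the slab behind it is z = 0). Loose chunky grey-brown dry clay fish, flat, 50 x 48 mm, 16 mm high. Origin: middle of its underside, z up. Narrowest (42 mm) along the line 115 degrees anticlockwise from its own +x, its middle 2.5 mm out along it. Square to that 57 mm. Sides upright up to 7 mm, sloping in above: grip low, tips at the wood.
- fish_b: On the near wooden top (z = 3 mm; the slab behind it is z = 0). Loose chunky grey-brown dry clay fish, flat, 50 x 48 mm, 16 mm high. Origin: middle of its underside, z up. Narrowest (42 mm) along the line 120 degrees anticlockwise from its own +x, its middle 2.5 mm out along it. Square to that 54 mm. Sides upright up to 7 mm, sloping in above: grip low, tips at the wood.
- stopper_a: On the near wooden top (z = 3 mm; the slab behind it is z = 0). A loose white bisque mould stopper standing upright: a cone frustum 39 mm high, 20 mm across near its foot and 15 mm near its top. Origin at the centre of its foot, z up. Any direction of grasp does.
- stopper_b: On the near wooden top (z = 3 mm; the slab behind it is z = 0). A loose white bisque mould stopper standing upright: a cone frustum 39 mm high, 20 mm across near its foot and 15 mm near its top. Origin at the centre of its foot, z up. Any direction of grasp does.
- trailer: On the near wooden top (z = 3 mm; the slab behind it is z = 0). The loose slip trailer: a cream round bulb 34 mm across, with a thin steel needle up from its top, standing on its flat foot; bulb 37 mm high, 58 mm with the needle. Origin at the centre of its foot, z up. The bulb is 33 mm across from 3 to 12 mm above the foot and 28 mm at 22 mm.
- fish_setter: The ribbed kiln setter, fixed on the slab: a buff fireclay plate 92 mm (x) by 248 mm (y); origin at the middle of its underside. Its floor is 6 mm above the slab. Four ribs across it, 8 mm thick, stand 6 mm above the floor and part it into three wells 72 mm wide, open at front and back. The wells' centres are at y = +80 (already holds a fish), 0 and -80 mm in its own frame.
- stopper_block: The beech stopper block, fixed on the slab, 52 mm (x) by 140 mm (y), 24 mm high; origin at the middle of its underside. Three round sockets 30 mm across and 16 mm deep (their floors 8 mm above the slab), with bevelled mouths, at y = +44 (already holds a stopper), 0 and -44 mm in its own frame.
- trailer_dish: The shallow blue glazed dish for the slip trailer, fixed on the slab: 70 mm across the rim, rim 11 mm above the slab, inner floor 5 mm above it and 48 mm across, widening to 60 mm at the rim. Origin at the centre of its underside.
- fish_done: The clay fish that already lies in the setter's +y well, loose, 50 x 48 x 17 mm. It must stay there.
- stopper_done: The stopper that already stands in the block's +y socket, loose, like the others: 20 mm across, 39 mm high. It must stay there.
Things that resemble listed ones, but are neither listed nor needed, are in the scene too. There is more than one size of the trailer_dish; the one meant has the size given above.

How it is judged:
At the end, for the whole second after the job is handed in: Each fish flat on the floor of its own empty well (16 mm front to back, 13 mm sideways of centre); each stopper upright on the floor of its own empty socket (9 mm); trailer upright on the dish's floor (14 mm); the two already put away within 12 mm of where they were; all released, at rest (x of fish_a in the frame of fish_setter between -0.016 and 0.016 m and z of fish_a in the frame of fish_setter between 0.003 and 0.009 m and angle between each of fish_a, fish_b's own z axis and vertical below 0.1 rad and linear speed of each of fish_a, fish_b, stopper_a, stopper_b, trailer below 0.02 m/s and angular speed of each of fish_a, fish_b, stopper_a, stopper_b, trailer below 0.2 rad/s and contact force between each of fish_a, fish_b, stopper_a, stopper_b, trailer and the fingers below 0.1 N and (y of fish_a in the frame of fish_setter between -0.013 and 0.013 m or y of fish_a in the frame of fish_setter between -0.093 and -0.067 m) and x of fish_b in the frame of fish_setter between -0.016 and 0.016 m and z of fish_b in the frame of fish_setter between 0.003 and 0.009 m and (y of fish_b in the frame of fish_setter between -0.013 and 0.013 m or y of fish_b in the frame of fish_setter between -0.093 and -0.067 m) and horizontal distance between fish_a and fish_b above 0.05 m and x of stopper_a in the frame of stopper_block between -0.009 and 0.009 m and z of stopper_a in the frame of stopper_block between 0.004 and 0.012 m and angle between each of stopper_a, stopper_b's own z axis and vertical below 0.15 rad and (y of stopper_a in the frame of stopper_block between -0.009 and 0.009 m or y of stopper_a in the frame of stopper_block between -0.053 and -0.035 m) and x of stopper_b in the frame of stopper_block between -0.009 and 0.009 m and z of stopper_b in the frame of stopper_block between 0.004 and 0.012 m and (y of stopper_b in the frame of stopper_block between -0.009 and 0.009 m or y of stopper_b in the frame of stopper_block between -0.053 and -0.035 m) and horizontal distance between stopper_a and stopper_b above 0.03 m and horizontal distance between trailer and trailer_dish below 0.014 m and z of trailer in the frame of trailer_dish between 0.001 and 0.009 m and angle between trailer's own z axis and vertical below 0.2 rad and distance of each of fish_done, stopper_done from where it was at the start of the episode below 0.012 m); the robot touches nothing.
It fails at once if a loose fish, stopper or the trailer is let go more than about 4 cm above the bench ((height (world z) of fish_a above 0.045 m and contact force between fish_a and the fingers below 0.02 N) or (height (world z) of fish_b above 0.045 m and contact force between fish_b and the fingers below 0.02 N) or (height (world z) of stopper_a above 0.045 m and contact force between stopper_a and the fingers below 0.02 N) or (height (world z) of stopper_b above 0.045 m and contact force between stopper_b and the fingers below 0.02 N) or (height (world z) of trailer above 0.045 m and contact force between trailer and the fingers below 0.02 N)).
It fails at once if the fish already put away is shifted by more than 15 mm (distance of fish_done from where it was at the start of the episode above 0.015 m).
It fails at once if the stopper already put away is shifted by more than 15 mm (distance of stopper_done from where it was at the start of the episode above 0.015 m).
It also fails if it takes over 99 s, if anything falls off the work surface, if the arm or the gripper's body presses on something with over 40 N, if the wrist force passes 120 N, or if a joint passes its speed limit or range.

## Working session

There is one attempt and no reset: what is moved stays moved. The work goes in short steps, Python scripts to look and compute and a shell command to move; the robot and the scene stay as the last step left them, time stands still between calls to the robot, and variables do not carry over. Pictures are saved under pics/ and viewed, and the job is handed in when it is done.

```bash
mkdir -p pics; ls; cat > h.py <<'E'
import numpy as np, cv2
from cell import bot
def save(name,img): cv2.imwrite('pics/'+name, cv2.cvtColor(img,cv2.COLOR_RGB2BGR))
E
python3 - <<'E'
from h import *
s=bot.get_state()
print({k:np.round(v,4) for k,v in s.items()})
for c in ("scene","top"):
    p,d=bot.camera(c); save(c+"0.png",p); np.save(c+"0.npy",d)
    m=bot.camera_model(c); print(c,m)
E
```

```text
pics
{'time': np.float64(0.0), 'joint_positions': array([-9.6840e-01,  2.5570e-01,  1.0690e-01, -5.0000e-04, -1.4239e+00,
       -2.8450e-01]), 'qd': array([ 0.0016,  0.0014,  0.0005,  0.0002,  0.0007, -0.0013]), 'joint_efforts': array([-1.00000e-03, -3.86631e+01,  2.37934e+01,  5.36490e+00,
       -6.20000e-03, -0.00000e+00]), 'position': array([ 0.1717, -0.522 ,  0.2304]), 'ee_rot': array([-2.000e-04, -1.582e-01,  9.874e-01,  1.000e-03]), 'force': array([ 0.2003,  0.0915, -0.0326]), 'wrist_torque': array([-0.0316, -0.0463,  0.0014]), 'grip_width': np.float64(0.0856)}
scene {'mtx': array([[612.65591339,   0.        , 315.12524846],
       [  0.        , 612.65591339, 236.86788238],
       [  0.        ,   0.        ,   1.        ]]), 'xyz': array([-0.4822393 , -0.81034423,  0.70230264]), 'rotation': array([-0.46691695,  0.78007421, -0.36245308,  0.2051842 ])}
top {'mtx': array([[555.39776164,   0.        , 310.2544808 ],
       [  0.        , 555.39776164, 238.31030124],
       [  0.        ,   0.        ,   1.        ]]), 'xyz': array([0.13214701, 0.01278631, 1.45759359]), 'rotation': array([ 0.07378649, -0.68808054,  0.71761788, -0.07826433])}
```

View pics/scene0.png

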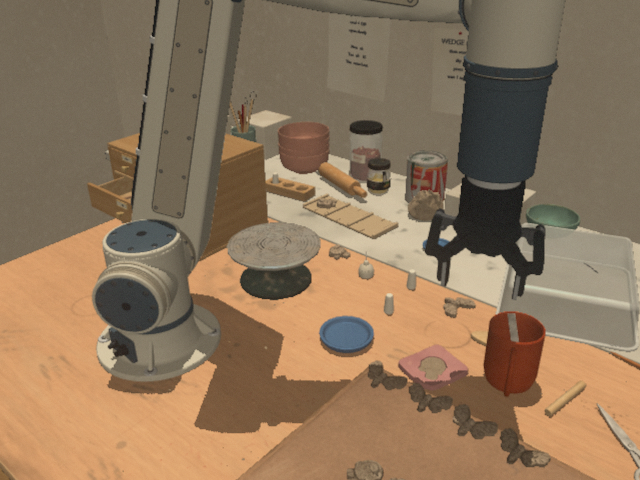

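View pics/top0.png

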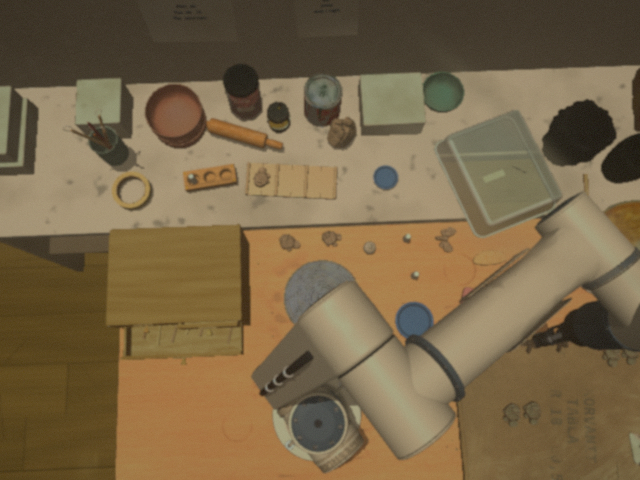

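```bash
cat >> h.py <<'E'
from scipy.spatial.transform import Rotation as R
def cam(c):
    m=bot.camera_model(c); q=m['rotation']; return m['mtx'],np.array(m['xyz']),R.from_quat([q[1],q[2],q[3],q[0]]).as_matrix()
def ray(c,uv):
    K,o,M=cam(c); uv=np.atleast_2d(np.asarray(uv,float)); d=np.c_[uv,np.ones(len(uv))]@np.linalg.inv(K).T
    return o,d@M.T
def atz(c,uv,z):
    o,d=ray(c,uv); return o+d*((z-o[2])/d[:,2])[:,None]
def proj(c,P):
    K,o,M=cam(c); q=(np.atleast_2d(P)-o)@M@K.T; return q[:,:2]/q[:,2:]
def cloud(c,dep,mask=None):
    K,o,M=cam(c); v,u=np.nonzero((dep>0)&(mask if mask is not None else True)); z=dep[v,u]
    P=np.c_[(u-K[0,2])/K[0,0]*z,(v-K[1,2])/K[1,1]*z,z]
    return P@M.T+o
def tri(uvs,uvt):
    A=[];b=[]
    for c,uv in(("scene",uvs),("top",uvt)):
        o,d=ray(c,uv); d=d[0]/np.linalg.norm(d[0]); Pm=np.eye(3)-np.outer(d,d); A.append(Pm); b.append(Pm@o)
    A_=sum(A); x=np.linalg.solve(A_,sum(b)); return x,[np.linalg.norm(a@x-bb)for a,bb in zip(A,b)]
E
python3 - <<'E'
from h import *
for c in ("scene","top"):
    p,d=bot.camera(c); np.save(c+"0.npy",d); ms={}
    for n in ("fish_a","stopper_a","trailer","fish_setter","stopper_block","trailer_dish"):
        for i,r in enumerate(bot.outline_of(c,n)):
            P=cloud(c,d,r['mask']); ms[n+str(i)]=r['mask']
            print(c,n,i,round(r['confidence'],2),np.round(r['position'],1),r['mask'].sum(),np.round(np.median(P,0),3) if len(P) else None, np.round(np.percentile(P[:,2],[5,95]),3) if len(P) else None)
    np.savez(c+"m.npz",**ms)
print(bot.get_state()['time'])
E
```

```text
scene fish_a 0 0.79 [336.2 254.1] 183 [ 0.443 -0.067  0.013] [0.007 0.019]
scene stopper_a 0 0.65 [415.5 279. ] 147 [ 0.433 -0.263  0.024] [0.007 0.043]
scene stopper_a 1 0.55 [389.8 302.7] 169 [ 0.333 -0.277  0.025] [0.008 0.043]
scene trailer 0 0.53 [365.  269.4] 241 [ 0.409 -0.166  0.021] [0.005 0.038]
scene fish_setter 0 0.56 [354.6 221.5] 1671 [0.605 0.016 0.008] [0.004 0.013]
scene stopper_block 0 0.84 [289.1 188.7] 788 [0.616 0.245 0.021] [0.003 0.028]
scene trailer_dish 0 0.65 [347.3 332.8] 1561 [ 0.223 -0.262  0.013] [0.009 0.02 ]
scene trailer_dish 1 0.39 [443.3 242.2] 66 [ 0.639 -0.216  0.009] [0.005 0.014]
top fish_a 0 0.76 [330.8 234.9] 244 [ 0.447 -0.059  0.012] [0.002 0.018]
top fish_a 1 0.64 [289.1 240.1] 278 [0.437 0.055 0.013] [0.003 0.019]
top fish_a 2 0.42 [262.9 179.1] 205 [0.624 0.121 0.016] [0.008 0.024]
top stopper_a 0 0.53 [404.  238.6] 57 [ 0.434 -0.256  0.033] [0.007 0.045]
top stopper_a 1 0.42 [414.3 272.8] 48 [ 0.335 -0.268  0.034] [0.011 0.044]
top trailer 0 0.49 [370.1 246.9] 140 [ 0.412 -0.156  0.025] [0.002 0.038]
top fish_setter 0 0.97 [296.2 182.9] 2750 [0.611 0.031 0.006] [0.    0.013]
top stopper_block 0 0.56 [386.7 176.3] 466 [ 0.614 -0.218  0.006] [0.    0.014]
top trailer_dish 0 0.91 [386.2 176.3] 460 [ 0.613 -0.217  0.006] [0.    0.014]
top trailer_dish 1 0.77 [413.1 320.1] 1023 [ 0.225 -0.261  0.011] [0.006 0.021]
0.8
```

```bash
python3 - <<'E'
from h import *
p=cv2.cvtColor(cv2.imread('pics/top0.png'),cv2.COLOR_BGR2RGB)
save('top0c.png',cv2.resize(p[140:300,170:470],None,fx=2.66,fy=2.66,interpolation=cv2.INTER_CUBIC))
p=cv2.cvtColor(cv2.imread('pics/scene0.png'),cv2.COLOR_BGR2RGB)
save('scene0c.png',cv2.resize(p[160:360,260:520],None,fx=3,fy=3,interpolation=cv2.INTER_CUBIC))
E
```

```text
(no output)
```

View pics/top0c.png

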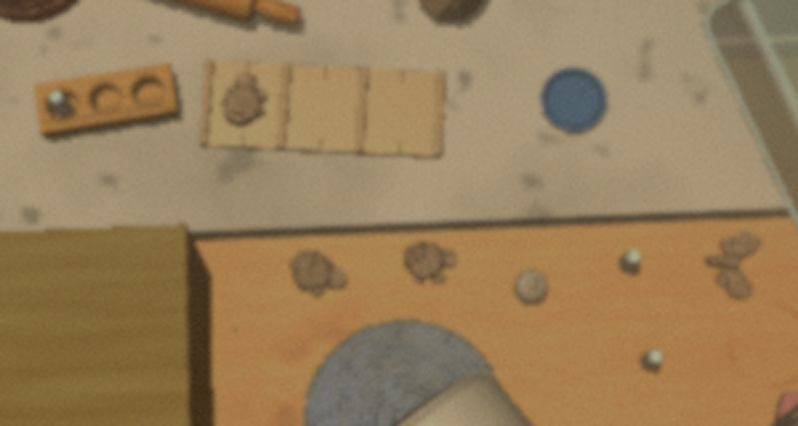

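View pics/scene0c.png

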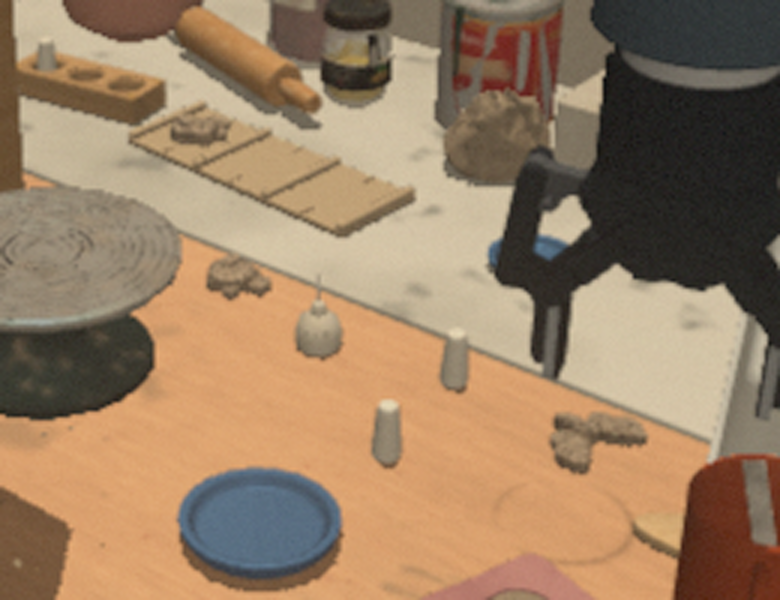

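```bash
python3 - <<'E'
from h import *
top=np.load('top0.npy'); sc=np.load('scene0.npy')
Pt=cloud('top',top); Ps=cloud('scene',sc)
# coarse height map, max of top cloud
def hm(P,x0,x1,y0,y1,s,q=95):
    for x in np.arange(x1,x0-1e-9,-s):
        print(f"{x:.2f}",' '.join('%4d'%(1000*np.percentile(P[k,2],q)) if (k:=(abs(P[:,0]-x)<s/2)&(abs(P[:,1]-y)<s/2)).sum()>3 else '   .' for y in np.arange(y1,y0-1e-9,-s)))
print('     ',' '.join('%4d'%(y*1000) for y in np.arange(.4,-.36,-.04)))
hm(Pt,.2,.84,-.36,.4,.04)
z=np.load('scenem.npz')
# finger tips
k=(abs(Ps[:,0]-.172)<.12)&(abs(Ps[:,1]+.522)<.12)&(Ps[:,2]>.15)&(Ps[:,2]<.27)
Q=Ps[k]; print(len(Q))
q=bot.get_state()['ee_rot']; M=R.from_quat([q[1],q[2],q[3],q[0]]).as_matrix(); print(M.round(3))
T=(Q-bot.get_state()['position'])@M
for lo in np.arange(-.06,.06,.01):
    kk=(T[:,1]>lo)&(T[:,1]<lo+.01)
    if kk.sum()>3: print(round(lo,3),kk.sum(),np.round(np.percentile(T[kk,2],[50,95,99]),4),np.round(np.median(T[kk,0]),3))
E
```

```text
400  360  320  280  240  200  160  120   80   40    0  -39  -79 -119 -159 -199 -239 -279 -319
0.84  124  122  123  120    5  160  161  161    4    6  121  120  122    5   82   84   84   83   83   19
0.80  121   73   73  122   40  157  160  156   94   92  121  120  122  107   83   84   83   83   84   51
0.76  122   72   70  121   45   45   45   41   92   92    8  119  119   65   83   84   84   83   83    6
0.72  118  120  122  119    5   34   43   44   34    5    4    4   57   66   77   79   77   79   75    5
0.68    5    6    5    5    6    7   10    8    8    5    5    4    4    5    4    5    4    5    4   85
0.64    6    5   47   28   27   26   14   20   13   10   13   11   11    5    4   13   12    5    4   56
0.60    5    5   34   27   26   25   14   23   12   10   12   11   13    4    4   12   11    5    5    4
0.56    5    4    5    4    4    5    6    6    9    9   12    9   12    4    5    6    5    4    4    5
0.52    4    4    5    4    4    4    5    4    4    5    5    5    5    4    5    4    5    5    4    4
0.48    4    5    6    1    .    7    6    6    8    8    6  
[... 317 characters left out ...]
7   97    7    7    7    8    9    7  599
0.32  219  218  219  219  219  219  217    8   92   97   97   97   97   93    8    7    8   41    7  630
0.28  219  219  219  219  219  218  217    8   96   97   97   98    .    .    8    7   18  620  648  649
0.24  218  219  219  218  219  219  217    8   91   97  698  700  683    .    7   18  654  664  663  656
0.20  153   96   97  205  206  205  185    7    7  680  705  706  699    .    .  672  676  674  666  656
320
[[-0.95  -0.312  0.   ]
 [-0.312  0.95   0.   ]
 [-0.     0.    -1.   ]]
-0.06 69 [-0.0288 -0.0215 -0.0208] 0.006
-0.05 83 [-0.0275 -0.0152 -0.0143] 0.01
0.04 120 [-0.0269 -0.0164 -0.0146] 0.009
0.05 48 [-0.0303 -0.0217 -0.0194] 0.006
```

```bash
cat > fish.py <<'E'
from h import *
p=cv2.cvtColor(cv2.imread('pics/top0.png'),cv2.COLOR_BGR2RGB).astype(np.float32)
p=cv2.GaussianBlur(p,(0,0),.7)
S=(p[...,0]-p[...,2])   # R-B: high on wood
out=[]
for (u,v) in ((289,240),(331,236)):
    x0,y0=u-20,v-20; sub=cv2.resize(S[y0:y0+40,x0:x0+40],None,fx=8,fy=8,interpolation=cv2.INTER_CUBIC)
    print('bg',np.median(sub),'fish',np.percentile(sub,5))
    th=(np.median(sub)+np.percentile(sub,5))/2
    m=(sub<th).astype(np.uint8)
    n,l,st,ce=cv2.connectedComponentsWithStats(m); i=l[160,160]; m=(l==i).astype(np.uint8)
    c,_=cv2.findContours(m,cv2.RETR_EXTERNAL,cv2.CHAIN_APPROX_NONE); c=max(c,key=cv2.contourArea)[:,0,:]
    uv=(c+.5)/8-.5+[x0,y0]
    W=atz('top',uv,.008)[:,:2]; H=cv2.convexHull(W.astype(np.float32))[:,0]
    print('centroid',atz('top',(ce[i]+.5)/8-.5+[x0,y0],.008).round(4))
    res=[]
    for a in np.deg2rad(np.arange(0,180,5)):
        d=np.array([np.cos(a),np.sin(a)]); e=np.array([-d[1],d[0]]); s=H@d; t=H@e
        mid=d*(s.max()+s.min())/2+e*(t.max()+t.min())/2
        res.append((np.ptp(s),np.rad2deg(a),np.ptp(t),*mid))
    print('\n'.join(' '.join('%.3f'%x if x<1 else '%d'%x for x in r) for r in res))
    vis=cv2.resize(p[y0:y0+40,x0:x0+40].clip(0,255).astype(np.uint8),None,fx=8,fy=8,interpolation=cv2.INTER_CUBIC)
    cv2.drawContours(vis,[c[:,None]],-1,(0,255,0),1); out.append(vis)
save('fishc.png',np.hstack(out))
E
python3 fish.py
```

```text
bg 90.64682 fish 38.578915
centroid [[0.4407 0.0555 0.008 ]]
0.044 0.000 0.052 0.441 0.053
0.044 5 0.050 0.441 0.053
0.045 10 0.048 0.442 0.054
0.045 14 0.047 0.442 0.054
0.047 20 0.046 0.442 0.055
0.049 25 0.044 0.441 0.055
0.050 29 0.043 0.441 0.056
0.052 35 0.042 0.440 0.056
0.053 40 0.041 0.439 0.056
0.054 45 0.040 0.438 0.056
0.055 50 0.040 0.438 0.055
0.055 55 0.039 0.438 0.055
0.056 59 0.040 0.439 0.054
0.056 65 0.040 0.440 0.054
0.056 70 0.041 0.440 0.054
0.055 75 0.042 0.440 0.053
0.054 80 0.043 0.440 0.053
0.053 85 0.043 0.441 0.053
0.052 90 0.044 0.441 0.053
0.050 95 0.044 0.441 0.053
0.048 100 0.045 0.442 0.054
0.047 105 0.045 0.442 0.054
0.046 110 0.047 0.442 0.055
0.044 115 0.049 0.441 0.055
0.043 119 0.050 0.441 0.056
0.042 125 0.052 0.440 0.056
0.041 130 0.053 0.439 0.056
0.040 135 0.054 0.438 0.056
0.040 140 0.055 0.438 0.055
0.039 145 0.055 0.438 0.055
0.040 150 0.056 0.439 0.054
0.040 155 0.056 0.440 0.054
0.041 160 0.056 0.440 0.054
0.042 165 0.055 0.440 0.053
0.043 170 0.054 0.440 0.053
0.043 175 0.053 0.441 0.053
bg 87.051895 fish 38.922043
centroid [[ 0.4481 -0
[... 341 characters left out ...]
0.448 -0.056
0.046 59 0.041 0.447 -0.056
0.047 65 0.039 0.446 -0.056
0.047 70 0.039 0.446 -0.057
0.048 75 0.039 0.446 -0.057
0.048 80 0.039 0.447 -0.058
0.048 85 0.039 0.447 -0.058
0.048 90 0.039 0.448 -0.059
0.049 95 0.041 0.448 -0.059
0.049 100 0.042 0.448 -0.059
0.049 105 0.042 0.448 -0.059
0.048 110 0.043 0.448 -0.059
0.047 115 0.043 0.448 -0.060
0.046 119 0.044 0.448 -0.060
0.045 125 0.044 0.449 -0.059
0.044 130 0.045 0.449 -0.059
0.044 135 0.045 0.449 -0.058
0.043 140 0.045 0.448 -0.057
0.042 145 0.045 0.448 -0.056
0.041 150 0.046 0.447 -0.056
0.039 155 0.047 0.446 -0.056
0.039 160 0.047 0.446 -0.057
0.039 165 0.048 0.446 -0.057
0.039 170 0.048 0.447 -0.058
0.039 175 0.048 0.447 -0.058
```

View pics/fishc.png

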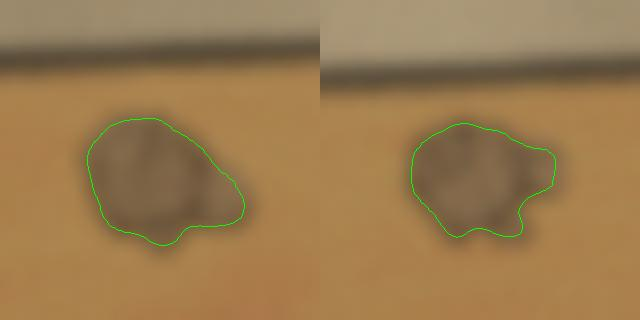

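```bash
python3 - <<'E'
from h import *
for c in ("top","scene"):
    A=[bot.camera(c) for _ in range(4)]
    p=np.mean([a[0].astype(float) for a in A],0); D=np.array([a[1] for a in A]); d=np.where((D>0).all(0),D.mean(0),0).astype(np.float32)
    np.savez(c+'avg.npz',p=p,d=d)
    if c=="top":
        a=cv2.resize(p.clip(0,255).astype(np.uint8)[220:255,270:350],None,fx=8,fy=8,interpolation=cv2.INTER_CUBIC)
        b=cv2.resize(p.clip(0,255).astype(np.uint8)[220:255,390:470],None,fx=8,fy=8,interpolation=cv2.INTER_CUBIC)
        save('fz_top.png',np.vstack([a,b]))
    else:
        a=cv2.resize(p.clip(0,255).astype(np.uint8)[235:275,315:395],None,fx=8,fy=8,interpolation=cv2.INTER_CUBIC)
        b=cv2.resize(p.clip(0,255).astype(np.uint8)[285:320,410:490],None,fx=8,fy=8,interpolation=cv2.INTER_CUBIC)
        save('fz_scene.png',np.vstack([a,b]))
E
```

```text
(no output)
```

View pics/fz_top.png

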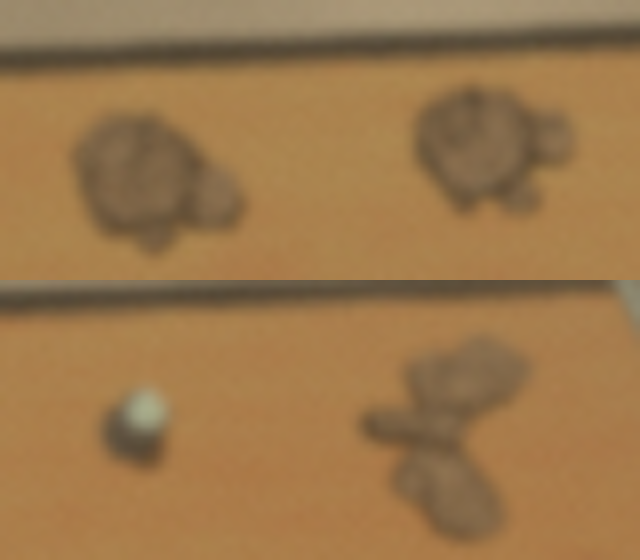

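View pics/fz_scene.png

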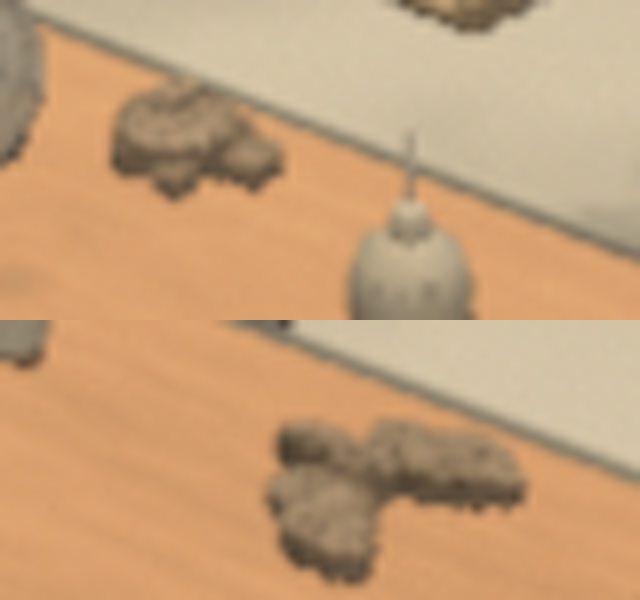

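```bash
sed -e "s#^p=cv2.cvtColor.*#p=np.load('topavg.npz')['p'].astype(np.float32)#" -e "s/^p=cv2.Gau.*//" -e "s#/2\$#*.0+np.median(sub)*TH+np.percentile(sub,5)*(1-TH)#" -e "s/th=(.*/th=np.median(sub)*TH+np.percentile(sub,5)*(1-TH)/" -e "s/^out=/TH=.68;out=/" fish.py > fish2.py; python3 fish2.py | awk '$1<0.0435||/cent|bg/'
```

```text
bg 91.3143 fish 37.205288
centroid [[0.4406 0.0553 0.008 ]]
0.043 140 0.059 74 73
0.043 145 0.059 74 73
bg 89.46054 fish 37.39203
centroid [[ 0.4479 -0.0577  0.008 ]]
0.043 165 0.052 73 72
0.043 170 0.053 73 72
0.043 175 0.053 73 72
```

View pics/fishc.png

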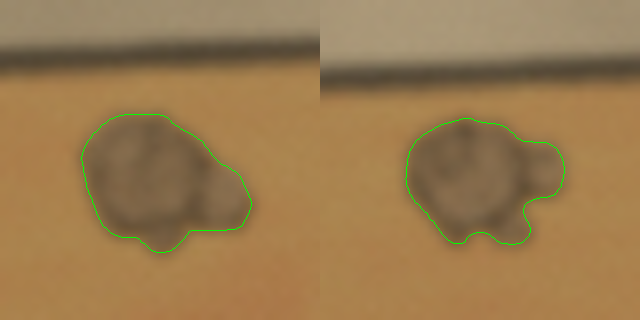

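```bash
cat > fit.py <<'E'
from h import *
t=np.load('topavg.npz'); s=np.load('sceneavg.npz')
def near(c,d,x,y,r,z0,z1):
    P=cloud(c,d); k=(np.hypot(P[:,0]-x,P[:,1]-y)<r)&(P[:,2]>z0)&(P[:,2]<z1); return P[k]
for n,x,y in (('st1',.434,-.26),('st2',.335,-.272),('tr',.411,-.161)):
    for c,d in (('top',t['d']),('scene',s['d'])):
        for z0,z1 in ((.012,.024),(.024,.036),(.036,.05)):
            P=near(c,d,x,y,.03,z0,z1)
            if len(P)>3: print(n,c,z0,len(P),P.mean(0).round(4),P[:,:2].min(0).round(3),P[:,:2].max(0).round(3),'ztop',np.percentile(P[:,2],97).round(4))
# setter from both views
for n,x,y,z0,z1,r in (('setter',.61,.03,.004,.016,.15),('block',.617,.25,.015,.03,.09),('dish',.615,-.217,.006,.02,.05)):
    for c,d in (('top',t['d']),('scene',s['d'])):
        P=near(c,d,x,y,r,z0,z1)
        rc=cv2.minAreaRect(P[:,:2].astype(np.float32)*1000); print(n,c,len(P),np.round(rc[0],1),np.round(rc[1],1),np.round(rc[2],1),'z',np.percentile(P[:,2],[5,50,95]).round(4))
E
python3 fit.py
```

```text
st1 top 0.012 13 [ 0.4337 -0.2531  0.0183] [ 0.428 -0.262] [ 0.442 -0.25 ] ztop 0.0237
st1 top 0.024 12 [ 0.433  -0.2547  0.0314] [ 0.429 -0.262] [ 0.443 -0.25 ] ztop 0.0357
st1 top 0.036 23 [ 0.4367 -0.2583  0.0412] [ 0.43  -0.264] [ 0.443 -0.251] ztop 0.0447
st1 scene 0.012 49 [ 0.4338 -0.2633  0.018 ] [ 0.429 -0.269] [ 0.446 -0.252] ztop 0.0234
st1 scene 0.024 43 [ 0.4333 -0.2622  0.0298] [ 0.43  -0.268] [ 0.44  -0.252] ztop 0.0351
st1 scene 0.036 39 [ 0.4362 -0.2612  0.0409] [ 0.431 -0.268] [ 0.444 -0.254] ztop 0.0441
st2 top 0.012 8 [ 0.334  -0.2664  0.0175] [ 0.329 -0.274] [ 0.343 -0.263] ztop 0.022
st2 top 0.024 12 [ 0.3335 -0.2672  0.0299] [ 0.328 -0.275] [ 0.341 -0.263] ztop 0.0344
st2 top 0.036 25 [ 0.3366 -0.2711  0.0406] [ 0.331 -0.276] [ 0.342 -0.266] ztop 0.0441
st2 scene 0.012 54 [ 0.3331 -0.2769  0.0178] [ 0.328 -0.283] [ 0.34  -0.266] ztop 0.0238
st2 scene 0.024 49 [ 0.3337 -0.2763  0.0301] [ 0.33  -0.282] [ 0.342 -0.268] ztop 0.0353
st2 scene 0.036 46 [ 0.3365 -0.2747  0.0407] [ 0.331 -0.281] [ 0.344 -0.267] ztop 0.0438
tr top 0.012 39 [ 0.4104 -0.1558  0.0199] [ 0.
[... 209 characters left out ...]
4
tr scene 0.012 82 [ 0.4087 -0.1671  0.0187] [ 0.401 -0.177] [ 0.427 -0.147] ztop 0.0237
tr scene 0.024 78 [ 0.4125 -0.1635  0.029 ] [ 0.403 -0.175] [ 0.431 -0.148] ztop 0.0341
tr scene 0.036 20 [ 0.416  -0.1606  0.0405] [ 0.411 -0.164] [ 0.423 -0.156] ztop 0.0481
setter top 2627 [609.3  33.8] [274. 296.] 80.1 z [0.0043 0.0065 0.0129]
setter scene 1766 [613.9  39.7] [260.2 260.3] 70.7 z [0.0054 0.0079 0.0141]
block top 762 [628.3 263.1] [ 53.7 140.7] 7.4 z [0.0186 0.0237 0.0265]
block scene 525 [631.4 247.8] [ 70.5 170.1] 0.9 z [0.0162 0.0245 0.027 ]
dish top 241 [ 612.1 -216.3] [66.  67.2] 61.1 z [0.0061 0.0086 0.0125]
dish scene 79 [ 620.2 -203.4] [31.  66.4] 62.1 z [0.0065 0.0103 0.0133]
```

```bash
python3 - <<'E'
from h import *
for c,(r0,r1,c0,c1),f in (('top',(150,215,170,410),3.3),('scene',(165,260,255,480),3.5)):
    p=np.load(c+'avg.npz')['p'].clip(0,255).astype(np.uint8)[r0:r1,c0:c1]
    save('fx_'+c+'.png',cv2.resize(p,None,fx=f,fy=f,interpolation=cv2.INTER_CUBIC))
E
```

```text
(no output)
```

View pics/fx_top.png

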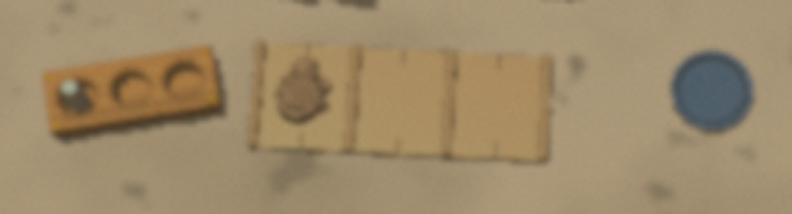

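View pics/fx_scene.png

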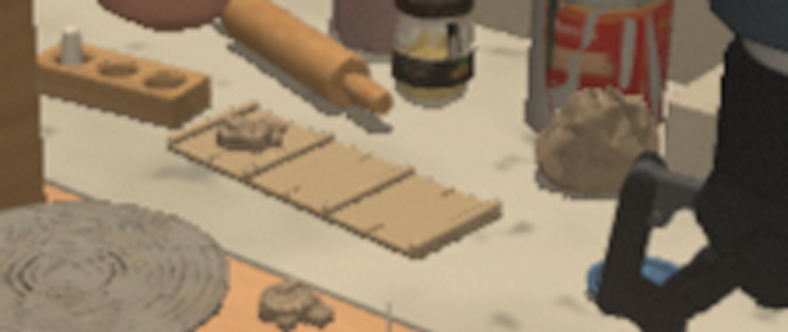

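```bash
cat > ov.py <<'E'
from h import *
m=np.load('topm.npz')
r=m['fish_setter0']; v,u=np.nonzero(r)
rc=cv2.minAreaRect(atz('top',np.c_[u,v],.009)[:,:2].astype(np.float32)*1000); print('setter',rc)
r=m['trailer_dish0']; v,u=np.nonzero(r); print('dish',atz('top',np.c_[u,v],.008).mean(0), 2*np.sqrt(r.sum()/np.pi)*1.45/555)
t=np.load('topavg.npz'); p=t['p']; d=t['d']
# color-based dish
S=p[...,2]-p[...,0]
mm=np.zeros(S.shape,bool); mm[155:200,365:410]=S[155:200,365:410]>0
v,u=np.nonzero(mm); W=atz('top',np.c_[u,v],.009)[:,:2]; print('dishcol',mm.sum(),W.mean(0),cv2.minEnclosingCircle(W.astype(np.float32)))
# setter by colour: R-B larger than slab
S=p[...,0]-p[...,2]; print('setter R-B',np.median(S[175:190,290:300]),'slab',np.median(S[205:215,280:330]))
th=(np.median(S[175:190,290:300])+np.median(S[205:215,280:330]))/2
sub=np.zeros(S.shape,np.uint8); sub[150:210,242:345]=cv2.GaussianBlur(S,(0,0),.8)[150:210,242:345]>th
c,_=cv2.findContours(sub,cv2.RETR_EXTERNAL,cv2.CHAIN_APPROX_NONE); c=max(c,key=cv2.contourArea)[:,0]
rc=cv2.minAreaRect(atz('top',c,.009)[:,:2].astype(np.float32)*1000); print('settercol',rc)
sub=np.zeros(S.shape,np.uint8); sub[150:210,172:242]=cv2.GaussianBlur(S,(0,0),.8)[150:210,172:242]>60
c,_=cv2.findContours(sub,cv2.RETR_EXTERNAL,cv2.CHAIN_APPROX_NONE); c=max(c,key=cv2.contourArea)[:,0]
rc=cv2.minAreaRect(atz('top',c,.024)[:,:2].astype(np.float32)*1000); print('blockcol',rc,np.percentile(S[160:190,190:235],[5,50,95]))
E
python3 ov.py
```

```text
setter ((611.792236328125, 41.051307678222656), (250.94747924804688, 96.89851379394531), 84.81141662597656)
dish [ 0.61221935 -0.21610336  0.008     ] 0.06322793443448549
dishcol 431 [ 0.6120256  -0.21581983] ((0.6119669079780579, -0.2157410830259323), 0.032833032310009)
setter R-B 72.5 slab 48.875
settercol ((613.77734375, 43.291786193847656), (244.44662475585938, 90.18583679199219), 84.7900390625)
blockcol ((629.5230102539062, 264.1129150390625), (55.75685119628906, 143.15943908691406), 7.197806358337402) [34.   71.   98.75]
```

```bash
cat > ov2.py <<'E'
from h import *
def fr(x,y,a): 
    M=np.eye(3);M[:2,:2]=[[np.cos(a),-np.sin(a)],[np.sin(a),np.cos(a)]]; return lambda L:np.asarray(L,float)@M.T+[x,y,0]
def circ(cx,cy,r,z): a=np.linspace(0,2*np.pi,40); return np.c_[cx+r*np.cos(a),cy+r*np.sin(a),a*0+z]
ST=fr(.613,.0425,-np.deg2rad(5.2)); BL=fr(.629,.2635,np.deg2rad(7.3)); DI=fr(.612,-.216,0)
lines=[ST([[a*.046,b*.124,.006] for a,b in((-1,-1),(1,-1),(1,1),(-1,1),(-1,-1))])]
lines+=[ST([[-.046,y,.012],[.046,y,.012]]) for y in (-.04,.04,-.12,.12)]
lines+=[BL([[a*.026,b*.07,.024] for a,b in((-1,-1),(1,-1),(1,1),(-1,1),(-1,-1))])]+[BL(circ(0,y,.015,.024)) for y in(-.044,0,.044)]
lines+=[BL(circ(0,.044,.0075,.047)),DI(circ(0,0,.035,.011)),DI(circ(0,0,.024,.005))]
for x,y,h in ((.4365,-.2595,.042),(.3365,-.273,.042)): lines+=[circ(x,y,.0075,h),circ(x,y,.010,.003)]
lines+=[circ(.416,-.160,.017,.011),circ(.416,-.16,.001,.061)]
for mx,my,a,w,l in ((.4385,.0555,144,.021,.0285),(.4475,-.058,170,.021,.027)):
    F=fr(mx,my,np.deg2rad(a)); lines.append(F([[p*w,q*l,.003] for p,q in((-1,-1),(1,-1),(1,1),(-1,1),(-1,-1))]))
for c,(r0,r1,c0,c1),f in (('top',(145,290,170,430),3),('scene',(165,325,255,480),3.5)):
    p=np.load(c+'avg.npz')['p'].clip(0,255).astype(np.uint8)[r0:r1,c0:c1]
    im=cv2.resize(p,None,fx=f,fy=f,interpolation=cv2.INTER_CUBIC)
    for L in lines:
        q=((proj(c,L)-[c0,r0]+.5)*f-.5).round().astype(np.int32); cv2.polylines(im,[q[:,None]],False,(255,0,0) ,1)
    save('ov_'+c+'.png',im)
E
python3 ov2.py
```

```text
(no output)
```

View pics/ov_top.png

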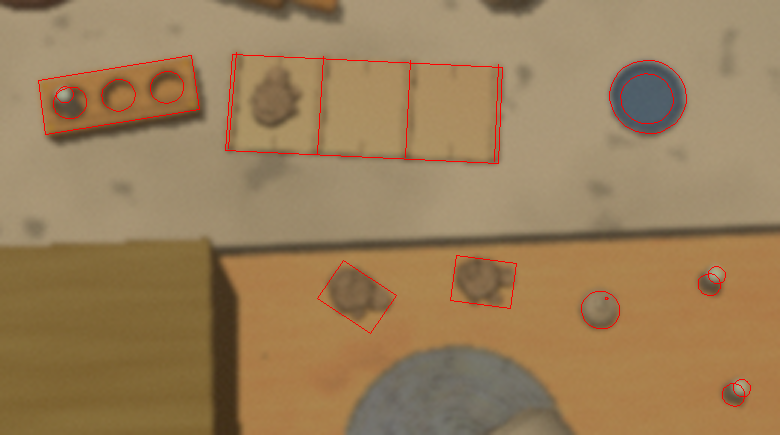

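View pics/ov_scene.png

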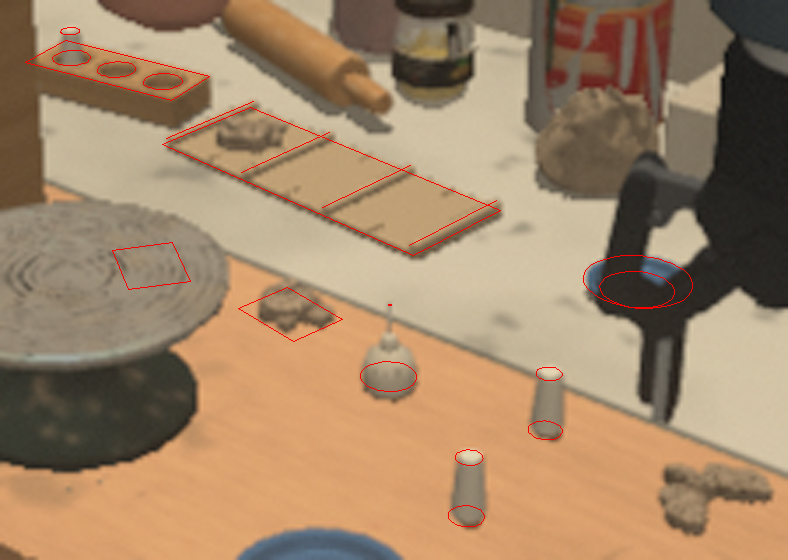

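```bash
cat >> h.py <<'E'
def go(x,y,z,yaw=None):
    """yaw: wanted world angle (deg) of tool y; prints remaining tool-axis shift in mm"""
    s=bot.get_state(); q=s['ee_rot']; M=R.from_quat([q[1],q[2],q[3],q[0]]).as_matrix()
    a=np.rad2deg(np.arctan2(M[1,1],M[0,1]))
    d=M.T@(np.array([x,y,z])-s['position'])*1000
    print('t',round(s['time'],2),'pos',(s['position']*1000).round(1),'yaw',a.round(1),'F',s['force'].round(1),'w',round(s['grip_width']*1000,1),'q',s['joint_positions'].round(2))
    print('dxyz now axes',d.round(1))
    if yaw is not None:
        da=(yaw-a+180)%360-180; print('spin',round(-np.deg2rad(da),3))
        t=np.deg2rad(a+da); Y=np.array([np.cos(t),np.sin(t),0]); Z=np.array([0,0,-1.]); X=np.cross(Y,Z)
        print('dxyz after spin',(np.array([X,Y,Z])@(np.array([x,y,z])-s['position'])*1000).round(1))
E
python3 -m crank '0 0 12 -0.172;0 0 12 -0.172;0 0 12 -0.172;0 0 12 -0.172;0 0 12 -0.172;0 0 12 -0.172;0 0 12 -0.172;0 0 12 -0.172' 50; python3 -c "
from h import *
go(.3365,-.273,.08,187.3)"
```

```text
time: 2.2
position: [0.1719, -0.5225, 0.1349]
ee_rot: [0.0, 0.751, -0.66, 0.0]
force: [0.3, 0.1, 0.4]
grip_width: 0.0502
t 2.2 pos [ 171.9 -522.5  134.9] yaw -172.6 F [0.3 0.1 0.4] w 50.2 q [-0.97  0.3  -0.08  0.   -1.19  1.1 ]
dxyz now axes [-226.3 -195.3   54.9]
spin 0.001
dxyz after spin [-226.5 -195.    54.9]
```

```bash
python3 -m crank '-30 -26 0 0;-46 -40 0 0;-48 -41 0 0;-48 -41 5 0;-36 -31 10 0;-18 -16 20 0;0 0 20 0;0 0 0 0' 50; python3 -c "
from h import *
go(.3365,-.273,.022,187.3)
p,d=bot.camera('scene'); save('s1.png',cv2.resize(p[180:360,300:500],None,fx=4,fy=4)[:600])
P=cloud('scene',d); s=bot.get_state(); q=s['ee_rot']; M=R.from_quat([q[1],q[2],q[3],q[0]]).as_matrix()
T=(P-s['position'])@M; k=(abs(T[:,0])<.012)&(abs(T[:,1])<.05)&(T[:,2]>-.06)&(T[:,2]<.03); T=T[k]
for lo in np.arange(-.05,.05,.005):
    kk=(T[:,1]>lo)&(T[:,1]<lo+.005)
    if kk.sum()>3: print(round(lo,3),kk.sum(),np.percentile(T[kk,2],[50,95,99]).round(4))
"
```

```text
time: 3.2
position: [0.336, -0.2748, 0.0794]
ee_rot: [0.0, 0.749, -0.662, -0.001]
force: [-0.5, -0.1, 0.2]
grip_width: 0.05
t 3.2 pos [ 336.  -274.8   79.4] yaw -172.9 F [-0.5 -0.1  0.2] w 50.0 q [-0.32  0.14 -0.45 -0.   -0.99  0.45]
dxyz now axes [-1.6 -0.8 57.4]
spin -0.004
dxyz after spin [-1.7 -0.7 57.4]
-0.05 10 [-0.0553 -0.0499 -0.0495]
-0.04 4 [-0.0504 -0.0485 -0.0484]
-0.035 32 [-0.0449 -0.0133 -0.0127]
-0.03 166 [-0.0267 -0.0062 -0.0046]
-0.025 53 [-0.0242 -0.0078 -0.0049]
0.02 7 [-0.0547 -0.0123 -0.011 ]
0.025 45 [-0.025  -0.0064 -0.0023]
0.03 72 [-0.0237 -0.0055 -0.0043]
0.035 94 [-0.028  -0.0121 -0.0109]
0.04 4 [-0.0566 -0.0273 -0.0235]
0.045 9 [-0.0592 -0.0573 -0.0569]
```

View pics/s1.png

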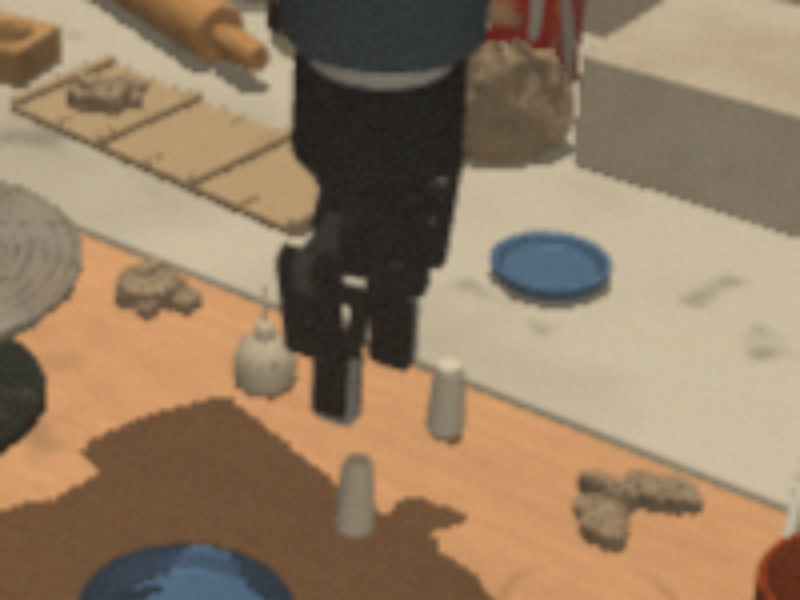

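```bash
python3 -m crank '-2 -1 15 0;0 0 28 0;0 0 14 0;0 0 0 0;0 0 0 0' 50; python3 -m crank '0 0 0 0;0 0 0 0;0 0 0 0;0 0 0 0' 5;  python3 -c "
from h import *
go(.3365,-.273,.09,187.3)"
```

```text
time: 3.88
position: [0.3384, -0.274, 0.0245]
ee_rot: [-0.0, 0.749, -0.662, 0.001]
force: [-0.3, -1.1, 0.6]
grip_width: 0.0497
time: 4.38
position: [0.3381, -0.2736, 0.0242]
ee_rot: [-0.0, 0.749, -0.662, 0.001]
force: [-1.0, 0.6, 5.5]
grip_width: 0.0136
t 4.38 pos [ 338.1 -273.6   24.2] yaw -172.9 F [-1.   0.6  5.5] w 13.6 q [-0.32  0.21 -0.53  0.   -0.83  0.44]
dxyz now axes [ -0.8   1.5 -65.9]
spin -0.004
dxyz after spin [ -0.8   1.5 -65.8]
```

```bash
python3 -m crank '0 0 0 0' 5;  python3 -c "
from h import *
go(.3365,-.273,.09,187.3)
p,d=bot.camera('scene'); save('s2.png',cv2.resize(p[220:340,320:460],None,fx=5,fy=5))
"
```

```text
time: 4.5
position: [0.3381, -0.2736, 0.0241]
ee_rot: [-0.0, 0.749, -0.662, 0.001]
force: [-0.2, 1.3, 6.7]
grip_width: 0.0136
t 4.5 pos [ 338.1 -273.6   24.1] yaw -172.9 F [-0.2  1.3  6.7] w 13.6 q [-0.32  0.21 -0.53  0.   -0.83  0.44]
dxyz now axes [ -0.8   1.5 -65.9]
spin -0.004
dxyz after spin [ -0.8   1.5 -65.9]
```

View pics/s2.png

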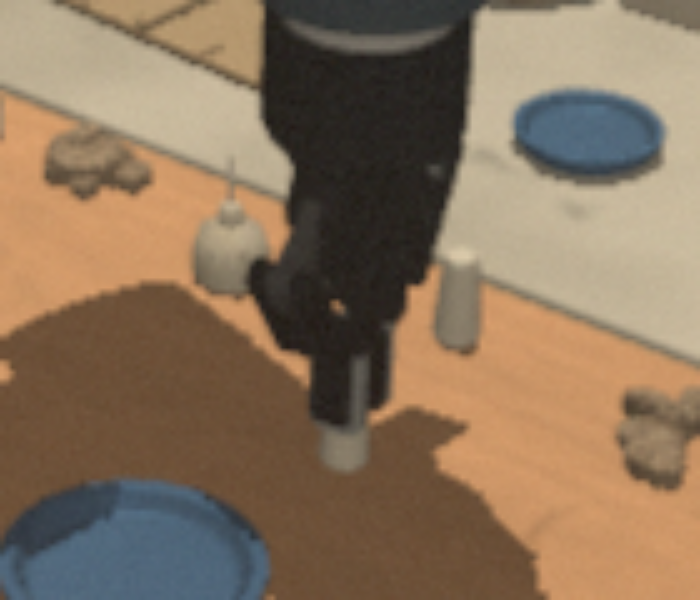

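```bash
python3 -m crank '0 0 -8 0;0 0 -20 0;0 0 -20 0;0 0 -10 0;0 0 0 0' 5;  python3 -c "
from h import *
go(.629,.2635,.09,187.3)
p,d=bot.camera('scene'); save('s3.png',cv2.resize(p[200:320,320:460],None,fx=5,fy=5))
"
```

```text
time: 5.18
position: [0.338, -0.2734, 0.0818]
ee_rot: [-0.0, 0.749, -0.662, 0.001]
force: [0.1, -0.8, -1.2]
grip_width: 0.0135
t 5.17 pos [ 338.  -273.4   81.8] yaw -173.0 F [ 0.1 -0.8 -1.2] w 13.5 q [-0.32  0.14 -0.44 -0.   -0.99  0.44]
dxyz now axes [-497.2 -354.6   -7.9]
spin -0.005
dxyz after spin [-495.6 -356.9   -8.2]
```

View pics/s3.png

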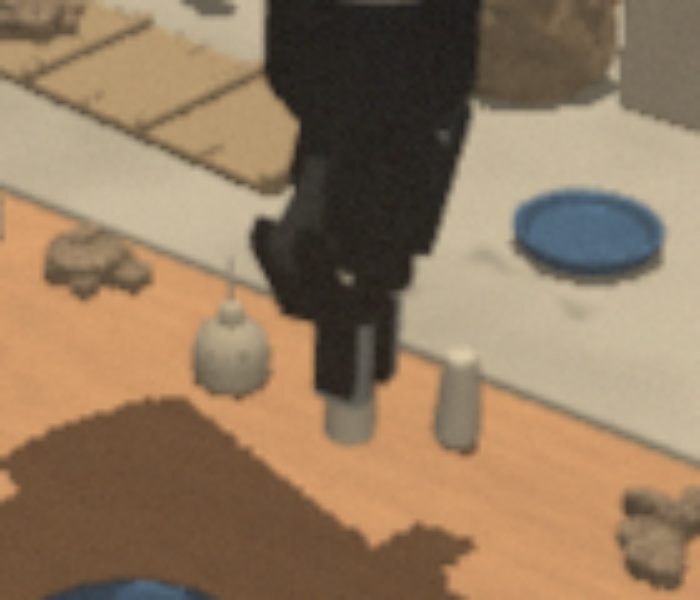

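```bash
python3 -m crank '-20 -14 -4 0;-45 -32 -4 0;-45 -32 0 0;-45 -32 0 0;-45 -32 0 0;-45 -32 0 0;-45 -32 0 0;-45 -32 0 0;-45 -32 0 0;-45 -32 0 0' 5; python3 -m crank '-45 -32 0 0;-18 -15 0 0;0 0 0 0;0 0 0 0' 5; python3 -c "
from h import *
go(.629,.2635,.029,187.3)
"
```

```text
time: 6.48
position: [0.5853, 0.187, 0.088]
ee_rot: [0.001, 0.749, -0.662, -0.0]
force: [1.2, -0.1, 0.7]
grip_width: 0.0135
time: 6.98
position: [0.6234, 0.2531, 0.0882]
ee_rot: [0.001, 0.749, -0.662, -0.0]
force: [-0.6, 0.7, -0.1]
grip_width: 0.0136
t 6.97 pos [623.4 253.1  88.2] yaw -173.0 F [-0.6  0.7 -0.1] w 13.6 q [ 0.62  0.57  0.22 -0.   -1.22 -0.49]
dxyz now axes [-9.7 -6.9 59.2]
spin -0.005
dxyz after spin [-9.6 -6.9 59.2]
```

```bash
python3 -m crank '-10 -7 10 0;0 0 20 0;0 0 0 0;0 0 0 0' 5; python3 -c "
from h import *
go(.629,.2635,.029,187.3)
p,d=bot.camera('scene'); a=cv2.resize(p[140:240,240:340],None,fx=4,fy=4)
p,d=bot.camera('top'); b=cv2.resize(p[130:230,150:250],None,fx=4,fy=4)
save('s4.png',np.hstack([a,b]))
"
```

```text
time: 7.48
position: [0.6302, 0.2645, 0.0599]
ee_rot: [-0.0, 0.749, -0.662, 0.0]
force: [0.1, 1.0, -0.5]
grip_width: 0.0139
t 7.47 pos [630.2 264.5  59.9] yaw -173.0 F [ 0.1  1.  -0.5] w 13.9 q [ 0.63  0.6   0.21  0.   -1.17 -0.5 ]
dxyz now axes [ 0.8  1.3 30.9]
spin -0.004
dxyz after spin [ 0.8  1.3 30.9]
```

View pics/s4.png

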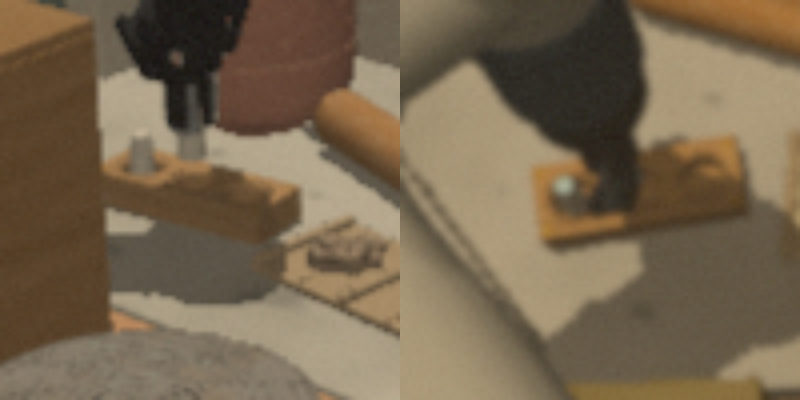

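```bash
python3 -c "
from h import *
print(proj('scene',[[.630,.2645,.039],[.629,.2635,.024],[.6302,.2645,.06]]),proj('scene',[[.629-.0056,.2635+.0436,.047]]),proj('top',[[.629-.0056,.2635+.0436,.047]]))
p,d=bot.camera('scene'); save('s5.png',cv2.resize(p[150:200,255:325],None,fx=11,fy=11,interpolation=cv2.INTER_CUBIC))
"
```

```text
[[287.59147425 179.12329052]
 [287.82748577 184.37327291]
 [287.33311158 171.96795213]] [[274.55562756 173.38720169]] [[191.14872591 176.09228171]]
```

View pics/s5.png

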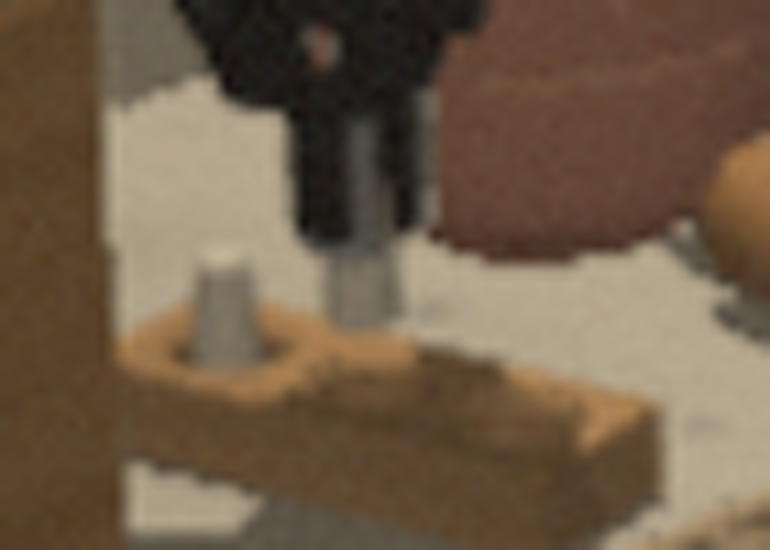

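```bash
python3 -m crank '0 1 10 0;0 0 12 0;0 0 6 0;0 0 0 0;0 0 0 0' 5; python3 -c "
from h import *
go(.629,.2635,.029,187.3)
"
```

```text
time: 8.25
position: [0.629, 0.2645, 0.0315]
ee_rot: [-0.0, 0.749, -0.662, 0.0]
force: [0.3, 0.1, -0.7]
grip_width: 0.0136
t 8.25 pos [629.  264.5  31.5] yaw -172.9 F [ 0.3  0.1 -0.7] w 13.6 q [ 0.63  0.63  0.17  0.   -1.11 -0.5 ]
dxyz now axes [1.  0.2 2.5]
spin -0.004
dxyz after spin [1.  0.2 2.5]
```

```bash
python3 -m crank '0 0 1 0;0 0 1 0;0 0 0 0' 5; python3 -m crank '0 0 0.8 0;0 0 0 0' 5
```

```text
time: 8.62
position: [0.6288, 0.2644, 0.0293]
ee_rot: [0.0, 0.749, -0.662, 0.0]
force: [1.0, 0.2, -0.1]
grip_width: 0.0139
time: 8.88
position: [0.629, 0.2645, 0.0293]
ee_rot: [-0.0, 0.749, -0.662, 0.0]
force: [-1.9, -0.8, 4.1]
grip_width: 0.0133
```

```bash
python3 -m crank '0 0 0 0;0 0 0 0;0 0 0 0' 40; python3 -m crank '0 0 -8 0;0 0 -25 0;0 0 -30 0;0 0 -10 0' 40;  python3 -c "
from h import *
go(.4365,-.2595,.085,187.3)
p,d=bot.camera('scene'); save('s6.png',cv2.resize(p[150:200,255:325],None,fx=11,fy=11,interpolation=cv2.INTER_CUBIC))
"
```

```text
time: 9.25
position: [0.6288, 0.2644, 0.0282]
ee_rot: [0.0, 0.749, -0.662, -0.0]
force: [-0.5, 0.4, 0.6]
grip_width: 0.0404
time: 9.75
position: [0.6301, 0.265, 0.1045]
ee_rot: [-0.002, 0.749, -0.662, 0.001]
force: [-0.5, -0.8, 0.2]
grip_width: 0.0402
t 9.75 pos [630.1 265.  104.5] yaw -172.9 F [-0.5 -0.8  0.2] w 40.2 q [ 0.63  0.57  0.27  0.   -1.26 -0.5 ]
dxyz now axes [496.8 256.6  17.6]
spin -0.004
dxyz after spin [495.7 258.6  19.5]
```

View pics/s6.png

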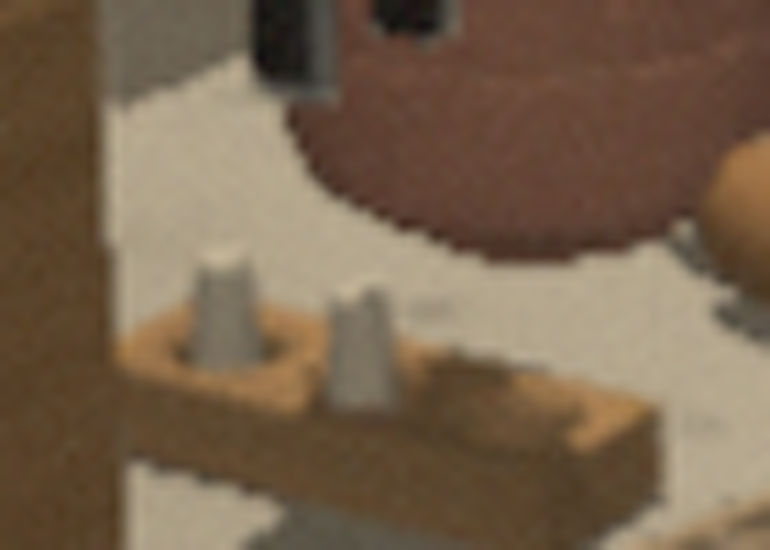

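```bash
python3 -m crank '25 13 0 0;52 27 0 0;52 27 0 0;52 27 0 0;52 27 0 0;52 27 0 0;52 27 0 0;52 27 0 0;52 27 0 0;35 18 5 0' 50; python3 -m crank '20 10 10 0;0 0 4 0;0 0 0 0' 50; python3 -c "
from h import *
go(.4365,-.2595,.022,187.3)
"
```

```text
time: 11.05
position: [0.4407, -0.2401, 0.0961]
ee_rot: [0.0, 0.749, -0.663, -0.0]
force: [0.1, 0.1, -0.1]
grip_width: 0.0502
time: 11.42
position: [0.4343, -0.2588, 0.0819]
ee_rot: [0.0, 0.749, -0.662, -0.001]
force: [0.5, 0.2, 0.5]
grip_width: 0.0502
t 11.43 pos [ 434.3 -258.8   81.9] yaw -173.0 F [0.5 0.2 0.5] w 50.2 q [-0.23  0.27 -0.27 -0.   -1.03  0.35]
dxyz now axes [ 1.  -2.2 59.9]
spin -0.005
dxyz after spin [ 1.  -2.1 59.9]
```

```bash
python3 -m crank '1 -2 15 0;0 0 28 0;0 0 14 0;0 0 0 0;0 0 0 0' 50; python3 -m crank '0 0 0 0;0 0 0 0;0 0 0 0;0 0 0 0' 5;  python3 -m crank '0 0 -8 0;0 0 -20 0;0 0 -20 0;0 0 -10 0;0 0 0 0' 5;  python3 -c "
from h import *
go(.629+.0056,.2635-.0436,.09,187.3)
p,d=bot.camera('scene'); save('s7.png',cv2.resize(p[200:320,340:480],None,fx=5,fy=5))
"
```

```text
time: 12.05
position: [0.4375, -0.2602, 0.0262]
ee_rot: [-0.0, 0.749, -0.662, 0.001]
force: [0.3, -0.6, 0.7]
grip_width: 0.0505
time: 12.55
position: [0.4373, -0.2603, 0.0263]
ee_rot: [-0.0, 0.749, -0.662, 0.001]
force: [-0.3, 0.3, 6.0]
grip_width: 0.0133
time: 13.18
position: [0.437, -0.2601, 0.0839]
ee_rot: [-0.0, 0.749, -0.662, 0.0]
force: [-0.3, -0.1, 0.4]
grip_width: 0.0137
t 13.18 pos [ 437.  -260.1   83.9] yaw -173.0 F [-0.3 -0.1  0.4] w 13.7 q [-0.23  0.27 -0.26 -0.   -1.04  0.35]
dxyz now axes [-452.1 -254.9   -5.9]
spin -0.005
dxyz after spin [-451.  -257.    -6.1]
```

View pics/s7.png

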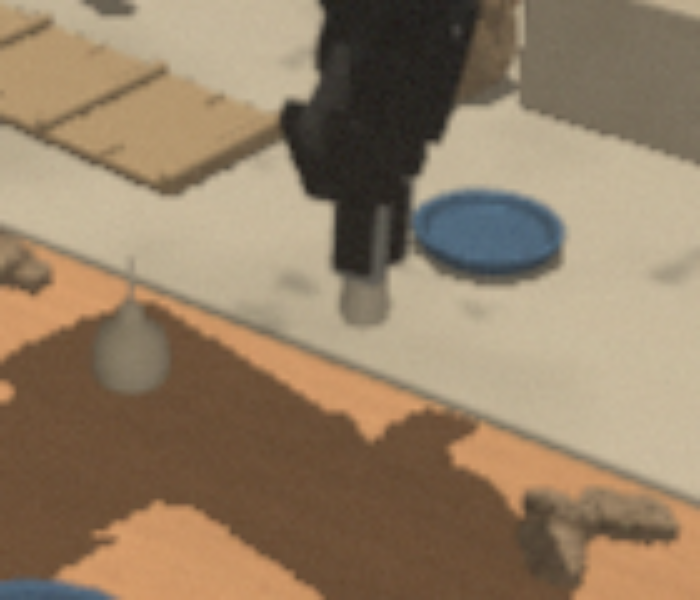

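```bash
python3 -m crank '-22 -12 -4 0;-45 -26 -4 0;-48 -27 0 0;-48 -27 0 0;-48 -27 0 0;-48 -27 0 0;-48 -27 0 0;-48 -27 0 0;-48 -27 0 0;-35 -20 0 0' 5; python3 -m crank '-14 -8 0 0;0 0 0 0;0 0 0 0' 5; python3 -c "
from h import *
go(.629+.0056,.2635-.0436,.0313,187.3)
"
```

```text
time: 14.48
position: [0.628, 0.2069, 0.0898]
ee_rot: [0.001, 0.75, -0.662, -0.001]
force: [-0.4, -0.4, -0.1]
grip_width: 0.0132
time: 14.85
position: [0.6339, 0.2187, 0.0911]
ee_rot: [0.001, 0.749, -0.663, -0.0]
force: [0.2, -0.9, 0.1]
grip_width: 0.0131
t 14.85 pos [633.9 218.7  91.1] yaw -173.0 F [ 0.2 -0.9  0.1] w 13.1 q [ 0.56  0.56  0.21 -0.   -1.22 -0.44]
dxyz now axes [-1.1 -0.9 59.8]
spin -0.005
dxyz after spin [-1.1 -0.8 59.8]
```

```bash
python3 -m crank '-1 -1 12 0;0 0 22 0;0 0 0 0;0 0 0 0' 5; python3 -c "
from h import *
go(.629+.0056,.2635-.0436,.0313,187.3)
s=bot.get_state()['position']; print(proj('scene',[s-[0,0,.0233],[.6346,.2199,.024]]))
p,d=bot.camera('scene'); save('s8.png',cv2.resize(p[150:200,255:325],None,fx=11,fy=11,interpolation=cv2.INTER_CUBIC))
"
```

```text
time: 15.35
position: [0.6356, 0.2205, 0.0581]
ee_rot: [-0.0, 0.749, -0.662, 0.0]
force: [0.5, 0.1, 1.3]
grip_width: 0.0136
t 15.35 pos [635.6 220.5  58.1] yaw -173.0 F [0.5 0.1 1.3] w 13.6 q [ 0.57  0.59  0.17  0.   -1.15 -0.44]
dxyz now axes [ 0.5  1.  26.8]
spin -0.005
dxyz after spin [ 0.5  1.  26.8]
[[300.96042784 183.92701243]
 [301.01897039 187.76878213]]
```

View pics/s8.png

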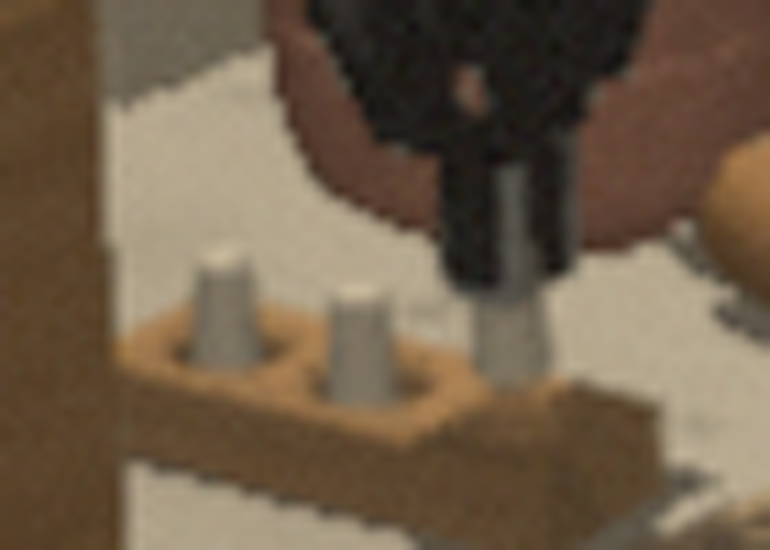

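```bash
python3 -m crank '0 1 10 0;0 0 10 0;0 0 3 0;0 0 0 0;0 0 0 0' 5;  python3 -m crank '0 0 1 0;0 0 1 0;0 0 0 0' 5
```

```text
time: 16.02
position: [0.6345, 0.2209, 0.0349]
ee_rot: [-0.0, 0.749, -0.662, 0.0]
force: [0.1, -0.5, -0.3]
grip_width: 0.0133
time: 16.4
position: [0.6342, 0.2208, 0.0325]
ee_rot: [0.0, 0.749, -0.662, -0.0]
force: [-0.6, 0.5, -0.0]
grip_width: 0.0133
```

```bash
python3 -m crank '0 0 0.8 0;0 0 0.7 0;0 0 0 0' 5
```

```text
time: 16.77
position: [0.6343, 0.2208, 0.0314]
ee_rot: [-0.0, 0.749, -0.662, 0.0]
force: [-0.4, -1.0, 1.5]
grip_width: 0.0135
```

```bash
python3 -m crank '0 0 0 0;0 0 0 0;0 0 0 0' 40; python3 -m crank '0 0 -8 0;0 0 -25 0;0 0 -30 0;0 0 -10 0' 40;  python3 -c "
from h import *
go(.416,-.160,.085,187.3)
p,d=bot.camera('scene'); save('s9.png',cv2.resize(p[150:270,255:415],None,fx=5,fy=5,interpolation=cv2.INTER_CUBIC))
"
```

```text
time: 17.15
position: [0.6342, 0.2208, 0.0309]
ee_rot: [0.0, 0.749, -0.662, -0.0]
force: [0.0, 0.2, -0.8]
grip_width: 0.04
time: 17.65
position: [0.6355, 0.2213, 0.107]
ee_rot: [-0.002, 0.749, -0.662, 0.001]
force: [0.1, 1.5, 0.3]
grip_width: 0.0403
t 17.65 pos [635.5 221.3 107. ] yaw -172.9 F [0.1 1.5 0.3] w 40.3 q [ 0.57  0.55  0.24  0.   -1.25 -0.44]
dxyz now axes [351.4 264.8  20.4]
spin -0.004
dxyz after spin [350.3 266.1  22. ]
```

View pics/s9.png

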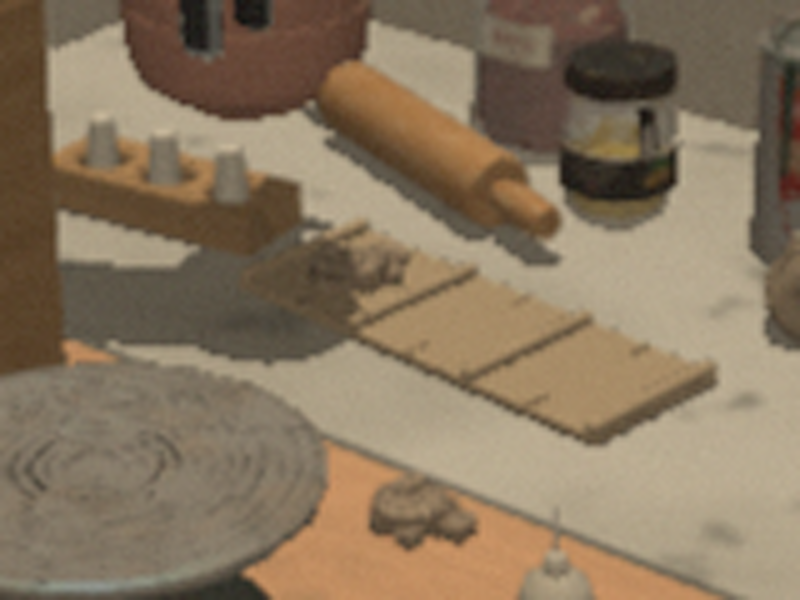

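```bash
python3 -m crank '20 15 0 0;42 32 0 0;45 34 0 0;45 34 0 0;45 34 0 0;45 34 0 0;45 34 0 0;38 28 4 0;18 14 8 0;8 6 8 0' 62; python3 -m crank '0 0 0 0;0 0 0 0' 62; python3 -c "
from h import *
go(.416,-.160,.010,187.3)
p,d=bot.camera('scene'); save('s10.png',cv2.resize(p[200:320,320:480],None,fx=5,fy=5,interpolation=cv2.INTER_CUBIC))
"
```

```text
time: 18.95
position: [0.4131, -0.1609, 0.0832]
ee_rot: [0.0, 0.749, -0.663, -0.0]
force: [0.0, 0.0, -0.0]
grip_width: 0.0622
time: 19.2
position: [0.4149, -0.1596, 0.0841]
ee_rot: [-0.0, 0.75, -0.662, 0.0]
force: [0.2, 0.7, 0.1]
grip_width: 0.0621
t 19.2 pos [ 414.9 -159.6   84.1] yaw -172.9 F [0.2 0.7 0.1] w 62.1 q [-0.01  0.15 -0.42  0.   -1.    0.14]
dxyz now axes [ 0.6 -1.  74.1]
spin -0.004
dxyz after spin [ 0.6 -1.  74.1]
```

View pics/s10.png

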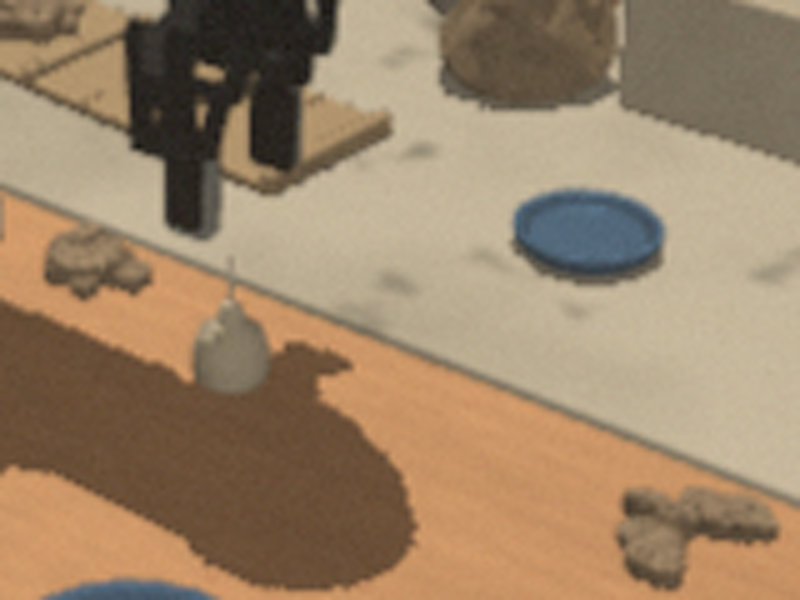

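```bash
python3 -m crank '1 -1 20 0;0 0 30 0;0 0 20 0;0 0 4 0;0 0 0 0;0 0 0 0' 62; python3 -c "
from h import *
go(.416,-.160,.010,187.3)"
```

```text
time: 20.0
position: [0.4164, -0.1609, 0.011]
ee_rot: [-0.001, 0.749, -0.662, 0.001]
force: [0.5, -0.6, 1.1]
grip_width: 0.062
t 20.0 pos [ 416.4 -160.9   11. ] yaw -172.9 F [ 0.5 -0.6  1.1] w 62.0 q [-0.02  0.25 -0.52  0.   -0.8   0.14]
dxyz now axes [-0.9  0.3  1. ]
spin -0.004
dxyz after spin [-0.9  0.2  1. ]
```

```bash
python3 -m crank '-1 0 1 0;0 0 0 0;0 0 0 0;0 0 0 0;0 0 0 0' 20; python3 -m crank '0 0 -5 0;0 0 0 0;0 0 0 0' 20; python3 -c "
from h import *
go(.612,-.216,.010,187.3)
p,d=bot.camera('scene'); save('s11.png',cv2.resize(p[200:320,320:480],None,fx=5,fy=5,interpolation=cv2.INTER_CUBIC))
"
```

```text
time: 20.62
position: [0.4156, -0.1599, 0.0099]
ee_rot: [-0.0, 0.749, -0.662, 0.0]
force: [-1.7, 1.8, 6.6]
grip_width: 0.0299
time: 21.0
position: [0.4152, -0.1599, 0.014]
ee_rot: [-0.0, 0.749, -0.662, -0.0]
force: [0.7, 0.8, 0.1]
grip_width: 0.0295
t 21.0 pos [ 415.2 -159.9   14. ] yaw -173.0 F [0.7 0.8 0.1] w 29.5 q [-0.01  0.25 -0.52 -0.   -0.81  0.14]
dxyz now axes [  79.8 -188.4    4. ]
spin -0.005
dxyz after spin [  80.6 -188.1    4. ]
```

View pics/s11.png

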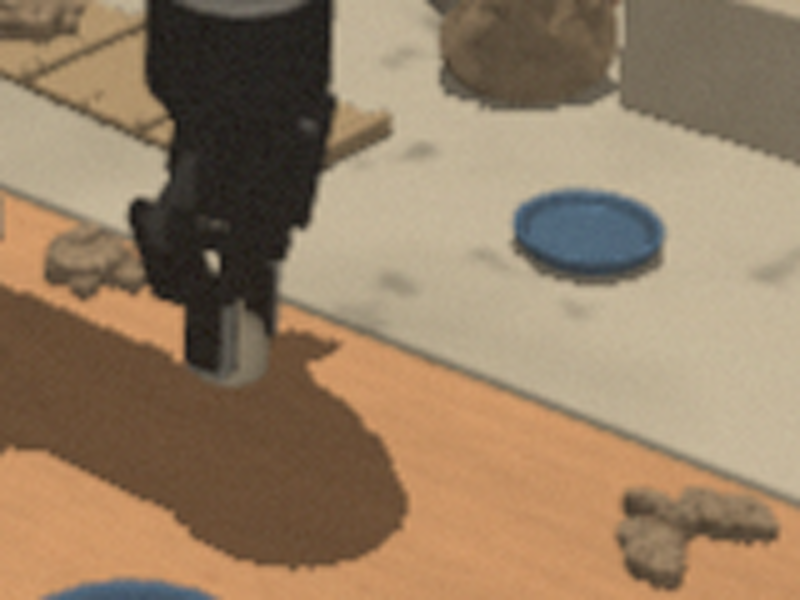

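```bash
python3 -m crank '0 0 -20 0;4 -10 -20 0;12 -28 -5 0;18 -42 0 0;18 -42 0 0;16 -38 0 0;8 -18 0 0;4 -10 0 0;0 0 0 0;0 0 0 0' 20; python3 -c "
from h import *
go(.612,-.216,.0119,187.3)"
```

```text
time: 22.3
position: [0.611, -0.216, 0.0591]
ee_rot: [0.0, 0.749, -0.662, -0.0]
force: [-0.4, -0.8, -1.2]
grip_width: 0.0293
t 22.3 pos [ 611.  -216.    59.1] yaw -172.9 F [-0.4 -0.8 -1.2] w 29.3 q [-0.1   0.54  0.09 -0.   -1.12  0.22]
dxyz now axes [ 0.1 -1.  47.2]
spin -0.004
dxyz after spin [ 0.1 -1.  47.2]
```

```bash
python3 -m crank '0 -1 12 0;0 0 20 0;0 0 8 0;0 0 0 0;0 0 0 0' 20; python3 -c "
from h import *
go(.612,-.216,.0119,187.3)
p,d=bot.camera('scene'); save('s12.png',cv2.resize(p[190:290,390:510],None,fx=6,fy=6,interpolation=cv2.INTER_CUBIC))"
```

```text
time: 22.92
position: [0.6131, -0.2163, 0.0198]
ee_rot: [-0.0, 0.749, -0.662, 0.001]
force: [1.2, 0.1, -0.3]
grip_width: 0.0293
t 22.93 pos [ 613.1 -216.3   19.8] yaw -172.9 F [ 1.2  0.1 -0.3] w 29.3 q [-0.1   0.58  0.05  0.   -1.04  0.22]
dxyz now axes [-0.4  1.1  7.9]
spin -0.004
dxyz after spin [-0.4  1.1  7.9]
```

View pics/s12.png

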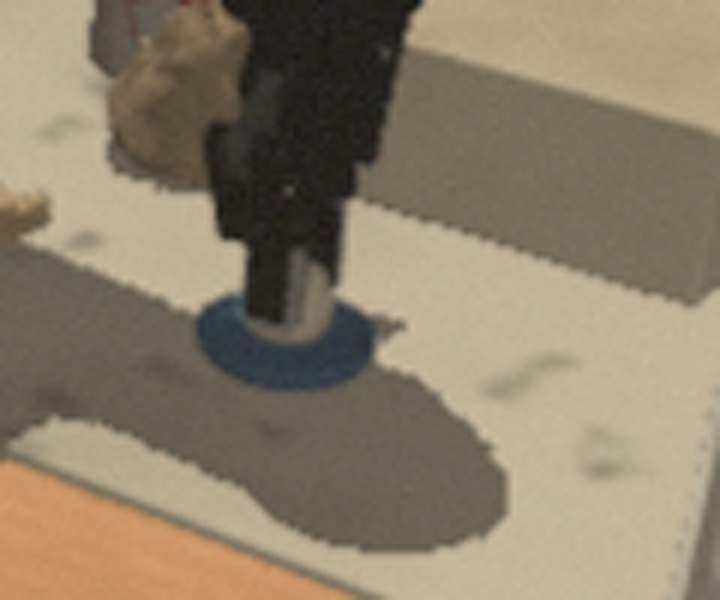

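```bash
python3 -m crank '0 1 3 0;0 0 2.5 0;0 0 0 0' 20; python3 -m crank '0 0 1 0;0 0 1 0;0 0 0 0' 20
```

```text
time: 23.35
position: [0.6115, -0.2163, 0.0132]
ee_rot: [0.0, 0.749, -0.662, -0.0]
force: [-0.5, -0.3, -0.6]
grip_width: 0.0294
time: 23.72
position: [0.6118, -0.2163, 0.012]
ee_rot: [-0.0, 0.749, -0.662, 0.0]
force: [-1.4, 0.3, 4.0]
grip_width: 0.0294
```

```bash
python3 -m crank '0 0 0 0;0 0 0 0;0 0 0 0' 62; python3 -m crank '0 0 -8 0;0 0 -25 0;0 0 -35 0;0 0 -15 0;0 0 0 0' 62; python3 -c "
from h import *
go(.4475,-.058,.06,170)
p,d=bot.camera('scene'); save('s13.png',cv2.resize(p[190:290,390:510],None,fx=6,fy=6,interpolation=cv2.INTER_CUBIC))"
```

```text
time: 24.1
position: [0.6117, -0.2162, 0.0114]
ee_rot: [0.0, 0.749, -0.662, -0.0]
force: [-0.8, -0.1, -0.6]
grip_width: 0.062
time: 24.72
position: [0.6124, -0.2163, 0.0957]
ee_rot: [-0.001, 0.749, -0.662, 0.001]
force: [-0.2, -0.4, -0.7]
grip_width: 0.0619
t 24.73 pos [ 612.4 -216.3   95.7] yaw -173.0 F [-0.2 -0.4 -0.7] w 61.9 q [-0.1   0.51  0.15 -0.   -1.2   0.22]
dxyz now axes [-177.3  144.3   35.3]
spin 0.297
dxyz after spin [-127.3  189.9   35.7]
```

View pics/s13.png

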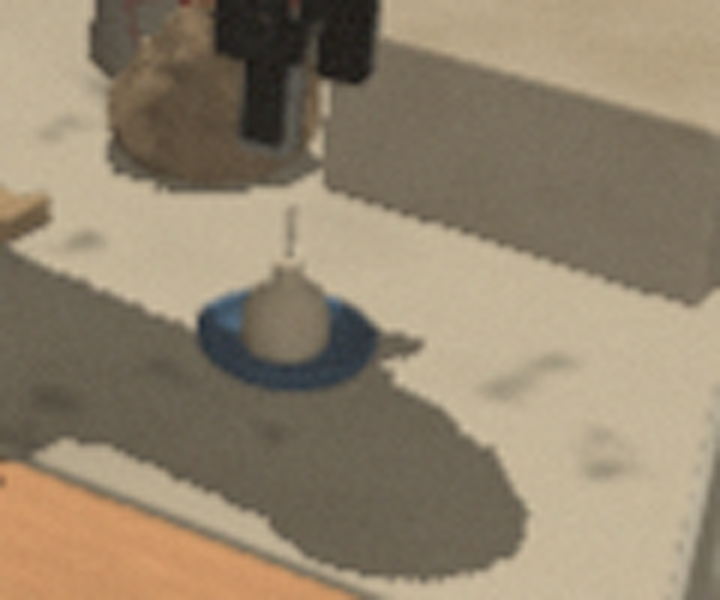

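```bash
python3 -c "
from h import *
P=cloud('top',np.load('topavg.npz')['d']); k=(P[:,2]>.085)&(P[:,2]<.105)&(P[:,0]>.2)&(P[:,0]<.42)&(abs(P[:,1])<.13); Q=P[k]
print(len(Q),Q.max(0),Q.min(0))
(c,r)=cv2.minEnclosingCircle(Q[:,:2].astype(np.float32)); print(c,r)
for x,y in((.4475,-.058),(.4385,.0555)): print(np.sort(np.hypot(Q[:,0]-x,Q[:,1]-y))[[0,5,20]])
P=cloud('top',np.load('topavg.npz')['d']); k=(P[:,2]>.2)&(P[:,2]<.23)&(P[:,0]>.2)&(P[:,0]<.6)&(P[:,1]>.1); print(P[k].max(0),P[k].min(0))
"

```

```text
2305 [0.37486393 0.06905854 0.0998194 ] [ 0.21902723 -0.11305186  0.08833603]
(0.280305415391922, -0.025006067007780075) 0.09564390778541565
[0.07544012 0.07704833 0.07977267]
[0.08207179 0.083812   0.08687824]
[0.44520848 0.46000422 0.21989457] [0.21180835 0.16010012 0.20003375]
```

```bash
python3 -m crank '0 0 0 0.148;0 0 0 0.148;-15 22 0 0;-33 50 0 0;-33 50 0 0;-28 42 10 0;-13 18 15 0;-5 8 10 0;0 0 0 0;0 0 0 0' 66; python3 -c "
from h import *
go(.4475,-.058,.003,170)
p,d=bot.camera('scene'); save('s14.png',cv2.resize(p[190:310,290:450],None,fx=5,fy=5,interpolation=cv2.INTER_CUBIC))"
```

```text
time: 26.02
position: [0.4473, -0.0589, 0.0596]
ee_rot: [0.0, -0.643, 0.766, -0.0]
force: [0.2, -0.6, -1.5]
grip_width: 0.0657
t 26.02 pos [447.3 -58.9  59.6] yaw 170.1 F [ 0.2 -0.6 -1.5] w 65.7 q [ 0.22  0.19 -0.44  0.   -0.94 -0.39]
dxyz now axes [-0.9 -0.1 56.6]
spin 0.001
dxyz after spin [-0.9 -0.1 56.6]
```

View pics/s14.png

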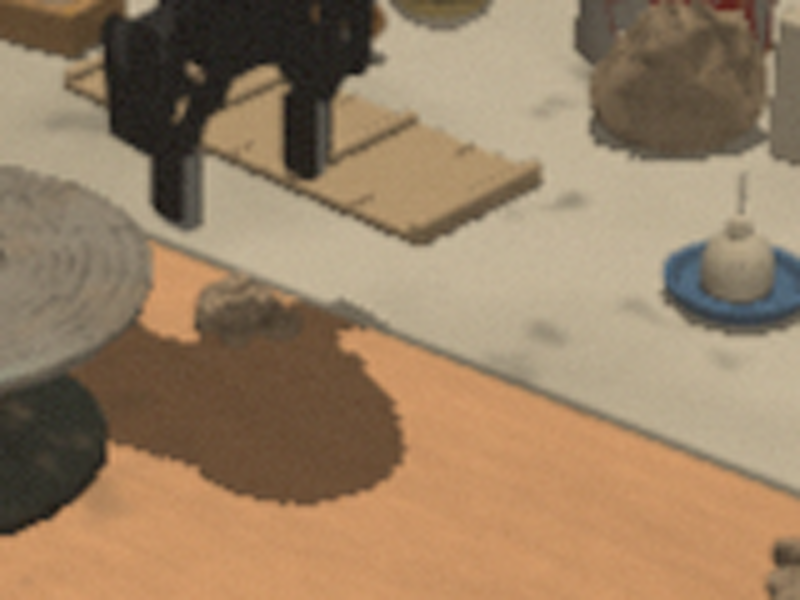

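```bash
python3 -m crank '-1 0 15 0;0 0 25 0;0 0 12 0;0 0 3 0;0 0 0 0;0 0 0 0' 66; python3 -c "
from h import *
go(.4475,-.058,.001,170)"
```

```text
time: 26.82
position: [0.4472, -0.0574, 0.0053]
ee_rot: [0.001, -0.643, 0.766, -0.0]
force: [-0.2, 0.0, -0.1]
grip_width: 0.0659
t 26.82 pos [447.2 -57.4   5.3] yaw 170.1 F [-0.2  0.  -0.1] w 65.9 q [ 0.22  0.27 -0.51  0.   -0.79 -0.39]
dxyz now axes [ 0.5 -0.4  4.3]
spin 0.002
dxyz after spin [ 0.5 -0.4  4.3]
```

```bash
python3 -m crank '0 0 2 0;0 0 2 0;0 0 0 0' 52; python3 -c "
from h import *
go(.4475,-.058,.001,170)
p,d=bot.camera('scene'); save('s15.png',cv2.resize(p[190:310,290:450],None,fx=5,fy=5,interpolation=cv2.INTER_CUBIC))"
```

```text
time: 27.2
position: [0.4464, -0.0575, 0.0004]
ee_rot: [-0.0, -0.643, 0.766, 0.0]
force: [-0.2, 0.5, 0.1]
grip_width: 0.0522
t 27.2 pos [ 4.464e+02 -5.750e+01  4.000e-01] yaw 170.1 F [-0.2  0.5  0.1] w 52.2 q [ 0.22  0.28 -0.52 -0.   -0.77 -0.39]
dxyz now axes [ 0.3 -1.2 -0.6]
spin 0.002
dxyz after spin [ 0.3 -1.2 -0.6]
```

View pics/s15.png

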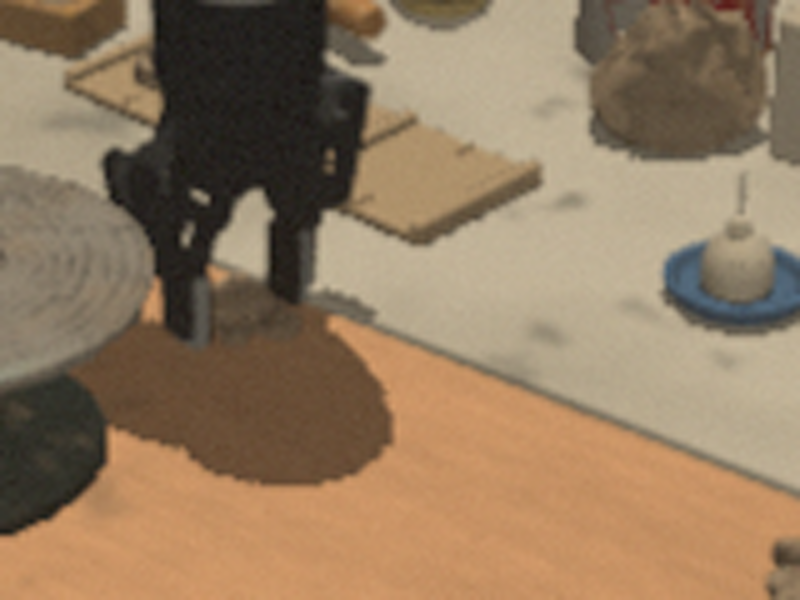

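```bash
python3 -m crank '0 0 0 0;0 0 0 0;0 0 0 0;0 0 0 0' 28; python3 -m crank '0 0 -3 0;0 0 -3 0;0 0 0 0' 28;  python3 -c "
from h import *
go(.613,.0425,.06,174.8)
p,d=bot.camera('scene'); save('s16.png',cv2.resize(p[190:310,290:450],None,fx=5,fy=5,interpolation=cv2.INTER_CUBIC))"
```

```text
time: 27.75
position: [0.4475, -0.0576, 0.0018]
ee_rot: [0.001, -0.644, 0.765, -0.001]
force: [-1.5, -0.0, 10.0]
grip_width: 0.039
time: 28.12
position: [0.4466, -0.0574, 0.0067]
ee_rot: [0.0, -0.643, 0.766, -0.0]
force: [0.4, -0.2, 0.2]
grip_width: 0.0396
t 28.12 pos [446.6 -57.4   6.7] yaw 170.1 F [ 0.4 -0.2  0.2] w 39.6 q [ 0.22  0.27 -0.51 -0.   -0.79 -0.4 ]
dxyz now axes [-127.1 -146.7  -53.3]
spin -0.082
dxyz after spin [-114.6 -156.6  -53.3]
```

View pics/s16.png

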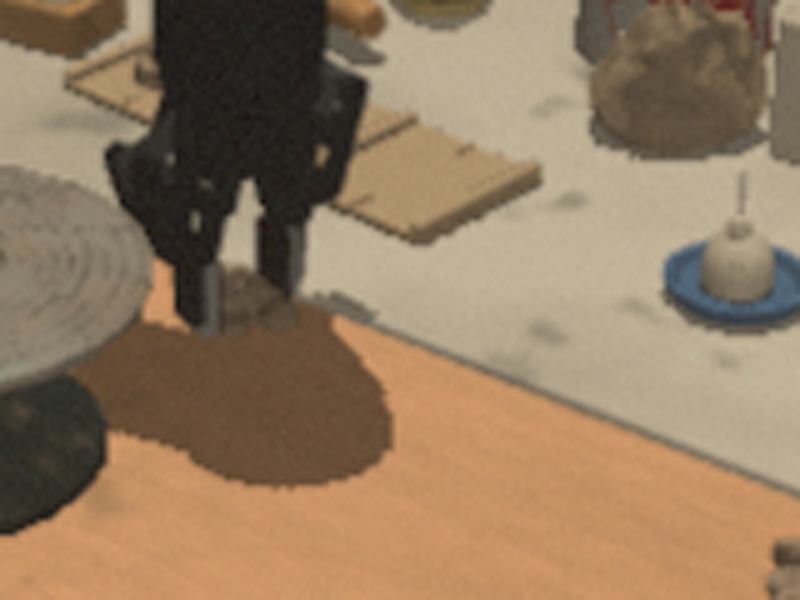

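```bash
python3 -m crank '0 0 -12 -0.04;0 0 -15 -0.04;0 0 -8 0;0 0 0 0' 28; python3 -c "
from h import *
go(.6058,-.0372,.0048,174.8)"
```

```text
time: 28.68
position: [0.4469, -0.0574, 0.0418]
ee_rot: [0.0, -0.673, 0.739, -0.0]
force: [0.9, 0.2, -0.5]
grip_width: 0.0392
t 28.68 pos [446.9 -57.4  41.8] yaw 174.6 F [ 0.9  0.2 -0.5] w 39.2 q [ 0.22  0.22 -0.47 -0.   -0.89 -0.32]
dxyz now axes [ -35.  -156.3   37.2]
spin -0.003
dxyz after spin [ -34.5 -156.4   37. ]
```

```bash
python3 -m crank '-3 -14 0 0;-8 -36 0 0;-9 -40 0 0;-8 -36 0 0;-5 -22 0 0;-2 -8 0 0;0 0 0 0;0 0 0 0' 28; python3 -c "
from h import *
go(.6058,-.0372,.0048,174.8)
p,d=bot.camera('scene'); save('s17.png',cv2.resize(p[150:270,290:450],None,fx=5,fy=5,interpolation=cv2.INTER_CUBIC))"
```

```text
time: 29.68
position: [0.6044, -0.0372, 0.0414]
ee_rot: [-0.0, -0.673, 0.739, 0.0]
force: [-0.1, 0.6, -0.3]
grip_width: 0.0392
t 29.68 pos [604.4 -37.2  41.4] yaw 174.7 F [-0.1  0.6 -0.3] w 39.2 q [ 0.2   0.48 -0.06 -0.   -1.03 -0.29]
dxyz now axes [-0.2 -1.5 36.6]
spin -0.002
dxyz after spin [-0.2 -1.4 36.6]
```

View pics/s17.png

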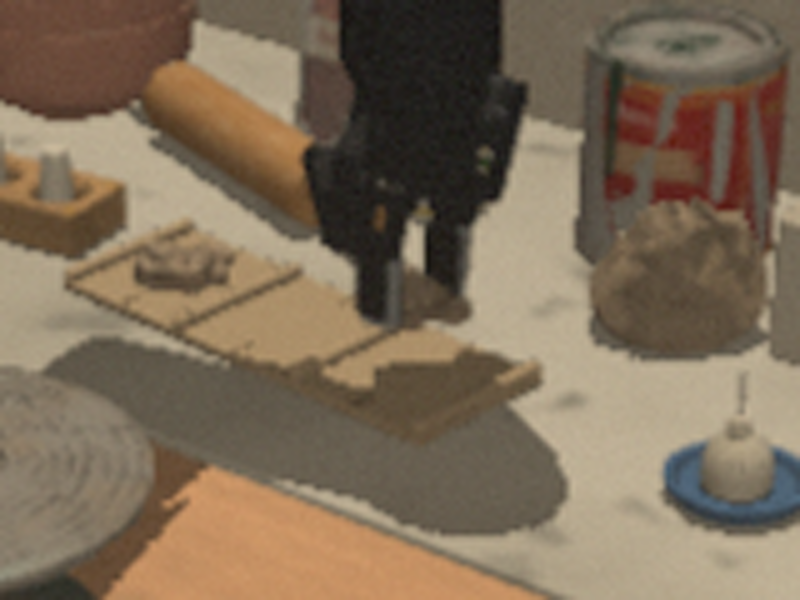

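```bash
python3 -m crank '0 -1 8 0;0 0 14 0;0 0 6 0;0 0 0 0;0 0 0 0' 28; python3 -c "
from h import *
go(.6058,-.0372,.0048,174.8)
p,d=bot.camera('scene'); save('s18.png',cv2.resize(p[180:260,310:420],None,fx=7,fy=7,interpolation=cv2.INTER_CUBIC))"
```

```text
time: 30.35
position: [0.6064, -0.0372, 0.0137]
ee_rot: [0.0, -0.674, 0.739, -0.0]
force: [0.6, 0.6, -0.8]
grip_width: 0.0395
t 30.35 pos [606.4 -37.2  13.7] yaw 174.7 F [ 0.6  0.6 -0.8] w 39.5 q [ 0.2   0.51 -0.08  0.   -0.97 -0.29]
dxyz now axes [0.  0.6 8.9]
spin -0.002
dxyz after spin [0.  0.6 8.9]
```

View pics/s18.png

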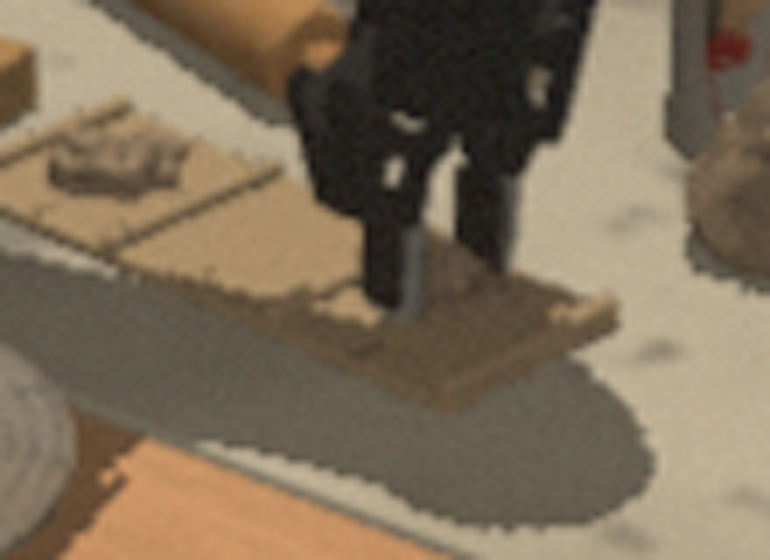

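```bash
python3 -m crank '0 0 4 0;0 0 3 0;0 0 0 0' 28; python3 -m crank '0 0 0.8 0;0 0 0.8 0;0 0 0 0' 28
```

```text
time: 30.78
position: [0.6059, -0.0372, 0.0062]
ee_rot: [-0.0, -0.673, 0.739, 0.0]
force: [-0.1, 0.4, -0.6]
grip_width: 0.039
time: 31.15
position: [0.6062, -0.0372, 0.0049]
ee_rot: [0.0, -0.673, 0.739, -0.0]
force: [1.0, 0.7, -0.2]
grip_width: 0.039
```

```bash
python3 -m crank '0 0 0.8 0;0 0 0.5 0;0 0 0 0' 28; python3 -m crank '0 0 0.5 0;0 0 0 0;0 0 0 0' 28
```

```text
time: 31.52
position: [0.6062, -0.0372, 0.0048]
ee_rot: [0.0, -0.674, 0.739, -0.0]
force: [-3.3, 1.4, 6.9]
grip_width: 0.039
time: 31.9
position: [0.6062, -0.0372, 0.0048]
ee_rot: [0.0, -0.674, 0.739, -0.0]
force: [-5.1, 1.3, 10.6]
grip_width: 0.0393
```

```bash
python3 -m crank '0 0 -1 0;0 0 0 0;0 0 0 0' 60; python3 -m crank '0 0 -8 0;0 0 -20 0;0 0 -25 0;0 0 -10 0;0 0 0 0' 64; python3 -c "
from h import *
go(.4385,.0555,.06,144)
p,d=bot.camera('scene'); save('s19.png',cv2.resize(p[180:260,310:420],None,fx=7,fy=7,interpolation=cv2.INTER_CUBIC))"
```

```text
time: 32.28
position: [0.606, -0.0372, 0.0038]
ee_rot: [-0.0, -0.673, 0.739, 0.0]
force: [0.4, -0.3, 0.1]
grip_width: 0.0601
time: 32.9
position: [0.6065, -0.0371, 0.0677]
ee_rot: [0.001, -0.673, 0.739, -0.0]
force: [0.1, 0.9, 0.1]
grip_width: 0.0643
t 32.9 pos [606.5 -37.1  67.7] yaw 174.7 F [0.1 0.9 0.1] w 64.3 q [ 0.2   0.46 -0.02 -0.   -1.09 -0.29]
dxyz now axes [-76.6 175.9   7.5]
spin 0.535
dxyz after spin [ 23.8 190.3   7.7]
```

View pics/s19.png

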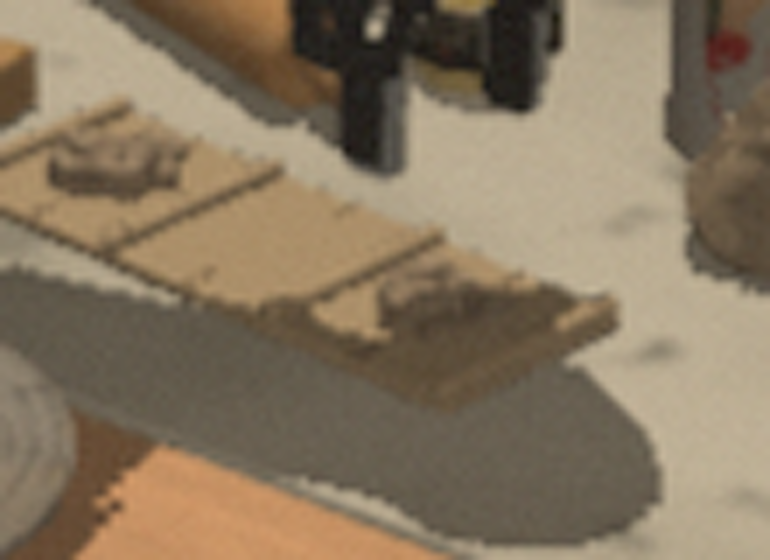

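```bash
python3 -m crank '0 0 -5 0.178;0 0 0 0.178;0 0 0 0.178;2 18 0 0;5 42 0 0;6 46 0 0;5 42 0 0;4 28 5 0;2 14 5 0;0 0 0 0' 66; python3 -m crank '0 0 0 0' 66; python3 -c "
from h import *
go(.4385,.0555,.001,144)
p,d=bot.camera('top'); save('t1.png',cv2.resize(p[150:260,220:380],None,fx=5,fy=5,interpolation=cv2.INTER_CUBIC))"
```

```text
time: 34.2
position: [0.4374, 0.0548, 0.0615]
ee_rot: [-0.001, -0.455, 0.89, 0.0]
force: [1.1, 0.2, 0.1]
grip_width: 0.066
time: 34.33
position: [0.439, 0.0547, 0.0621]
ee_rot: [0.0, -0.455, 0.891, -0.0]
force: [-0.5, 0.8, 0.6]
grip_width: 0.0659
t 34.33 pos [439.   54.7  62.1] yaw 144.1 F [-0.5  0.8  0.6] w 65.9 q [ 0.48  0.18 -0.46  0.   -0.94 -1.11]
dxyz now axes [-0.4  0.9 61.1]
spin 0.001
dxyz after spin [-0.4  0.9 61.1]
```

View pics/t1.png

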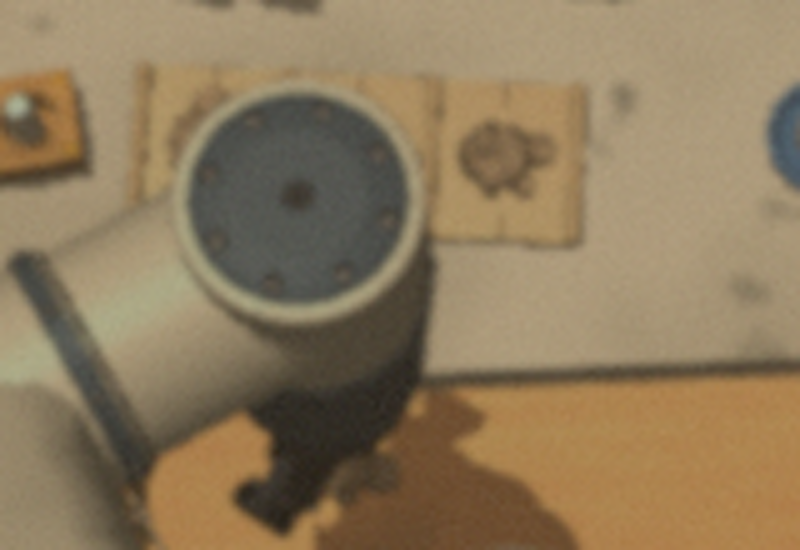

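```bash
python3 -m crank '0 1 15 0;0 0 25 0;0 0 15 0;0 0 4 0;0 0 0 0;0 0 0 0' 66; python3 -c "
from h import *
go(.4385,.0555,.001,144)"
```

```text
time: 35.12
position: [0.4381, 0.0556, 0.0038]
ee_rot: [0.001, -0.455, 0.891, -0.0]
force: [-0.1, 0.3, -0.2]
grip_width: 0.0657
t 35.12 pos [438.1  55.6   3.8] yaw 144.1 F [-0.1  0.3 -0.2] w 65.7 q [ 0.48  0.26 -0.54  0.   -0.78 -1.11]
dxyz now axes [-0.2 -0.4  2.8]
spin 0.001
dxyz after spin [-0.2 -0.4  2.8]
```

```bash
python3 -m crank '0 0 1.5 0;0 0 1 0;0 0 0 0' 52; python3 -m crank '0 0 0 0;0 0 0 0;0 0 0 0;0 0 0 0' 28; python3 -m crank '0 0 -3 0;0 0 -3 0;0 0 0 0' 28;  python3 -c "
from h import *
go(.613,.0425,.0048,174.8)
p,d=bot.camera('scene'); save('s20.png',cv2.resize(p[180:300,260:420],None,fx=5,fy=5,interpolation=cv2.INTER_CUBIC))
p,d=bot.camera('top'); save('t2.png',cv2.resize(p[200:280,250:360],None,fx=7,fy=7,interpolation=cv2.INTER_CUBIC))"
```

```text
time: 35.5
position: [0.4373, 0.0554, 0.0006]
ee_rot: [-0.0, -0.455, 0.891, 0.0]
force: [-0.3, 0.5, 0.6]
grip_width: 0.052
time: 36.0
position: [0.4383, 0.0556, 0.0019]
ee_rot: [0.001, -0.455, 0.89, -0.0]
force: [-3.2, 0.1, 11.0]
grip_width: 0.0381
time: 36.38
position: [0.4374, 0.0555, 0.0068]
ee_rot: [0.0, -0.455, 0.891, 0.0]
force: [0.5, 0.1, 0.7]
grip_width: 0.038
t 36.38 pos [437.4  55.5   6.8] yaw 144.1 F [0.5 0.1 0.7] w 38.0 q [ 0.48  0.25 -0.53 -0.   -0.78 -1.11]
dxyz now axes [ -92.5 -149.8    2. ]
spin -0.536
dxyz after spin [  -3. -176.    2.]
```

View pics/t2.png

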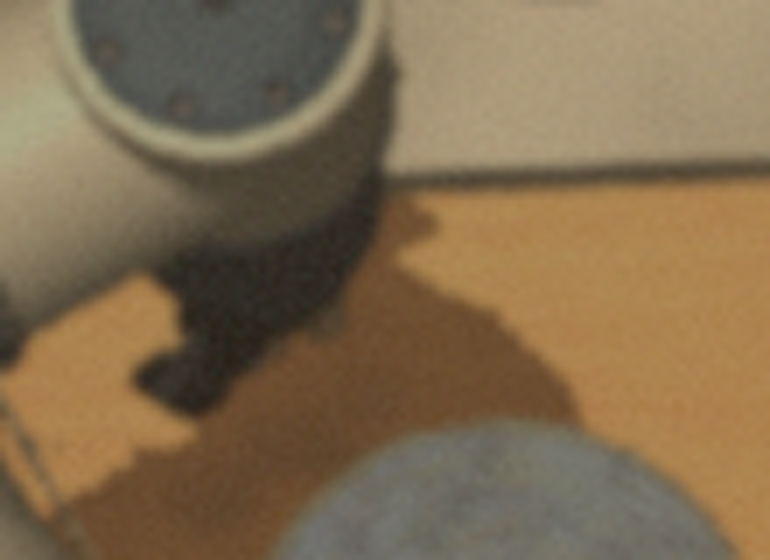

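View pics/s20.png

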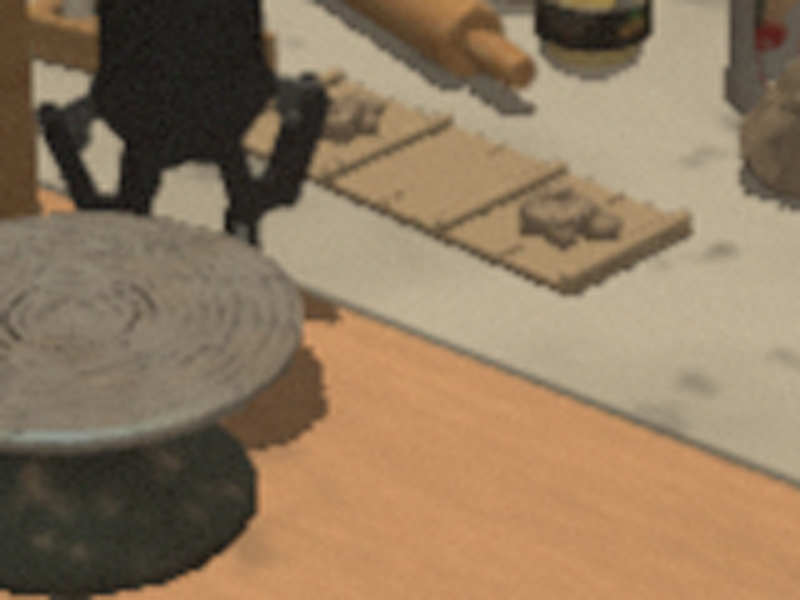

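```bash
python3 -m crank '0 0 -10 0;0 0 -15 -0.178;0 0 -12 -0.178;0 0 0 -0.178;0 0 0 0;0 0 0 0' 28; python3 -c "
from h import *
go(.613,.0425,.0048,174.8)
p,d=bot.camera('top'); save('t3.png',cv2.resize(p[200:280,250:360],None,fx=7,fy=7,interpolation=cv2.INTER_CUBIC))"
```

```text
time: 37.22
position: [0.4373, 0.0554, 0.0438]
ee_rot: [-0.0, -0.672, 0.74, 0.0]
force: [0.2, -0.4, -0.6]
grip_width: 0.0383
t 37.23 pos [437.3  55.4  43.8] yaw 174.5 F [ 0.2 -0.4 -0.6] w 38.3 q [ 0.48  0.2  -0.49  0.   -0.89 -0.58]
dxyz now axes [  -4.1 -176.1   39. ]
spin -0.006
dxyz after spin [  -3.1 -176.1   39. ]
```

View pics/t3.png

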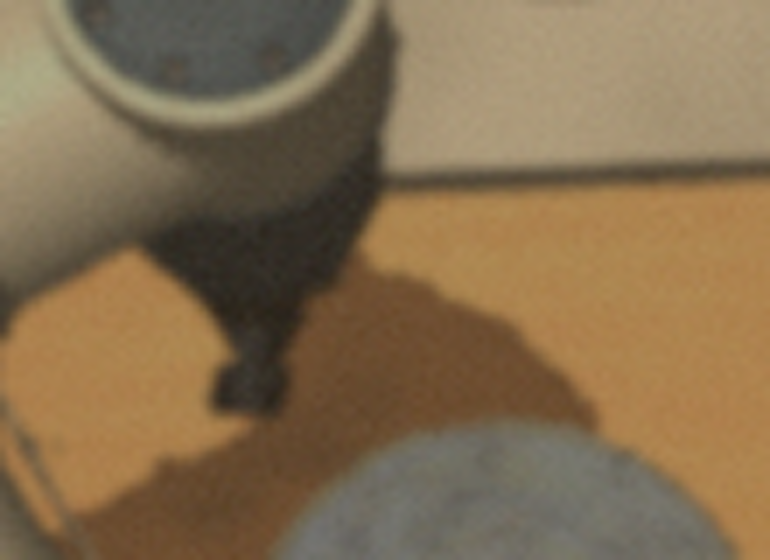

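```bash
python3 -m crank '-1 -14 0 0;-1 -36 0 0;-1 -46 0 0;-1 -40 0 0;0 -26 0 0;0 -12 0 0;0 -2 0 0;0 0 0 0' 28; python3 -c "
from h import *
go(.613,.0425,.0048,174.8)"
```

```text
time: 38.28
position: [0.6124, 0.0431, 0.0436]
ee_rot: [-0.0, -0.673, 0.739, 0.0]
force: [-0.6, 0.1, 0.0]
grip_width: 0.038
t 38.27 pos [612.4  43.1  43.6] yaw 174.7 F [-0.6  0.1  0. ] w 38.0 q [ 0.32  0.5  -0.03 -0.   -1.05 -0.42]
dxyz now axes [ 0.5 -0.6 38.8]
spin -0.002
dxyz after spin [ 0.5 -0.6 38.8]
```

```bash
python3 -m crank '0 0 8 0;0 0 14 0;0 0 6 0;0 0 0 0;0 0 0 0' 28; python3 -c "
from h import *
go(.613,.0425,.0048,174.8)
p,d=bot.camera('scene'); save('s21.png',cv2.resize(p[180:260,290:400],None,fx=7,fy=7,interpolation=cv2.INTER_CUBIC))"
```

```text
time: 38.9
position: [0.6133, 0.0431, 0.0159]
ee_rot: [0.0, -0.673, 0.739, -0.0]
force: [-0.6, -0.3, -0.6]
grip_width: 0.0378
t 38.9 pos [613.3  43.1  15.9] yaw 174.7 F [-0.6 -0.3 -0.6] w 37.8 q [ 0.32  0.52 -0.06  0.   -0.99 -0.42]
dxyz now axes [ 0.6  0.2 11.1]
spin -0.002
dxyz after spin [ 0.6  0.2 11.1]
```

View pics/s21.png

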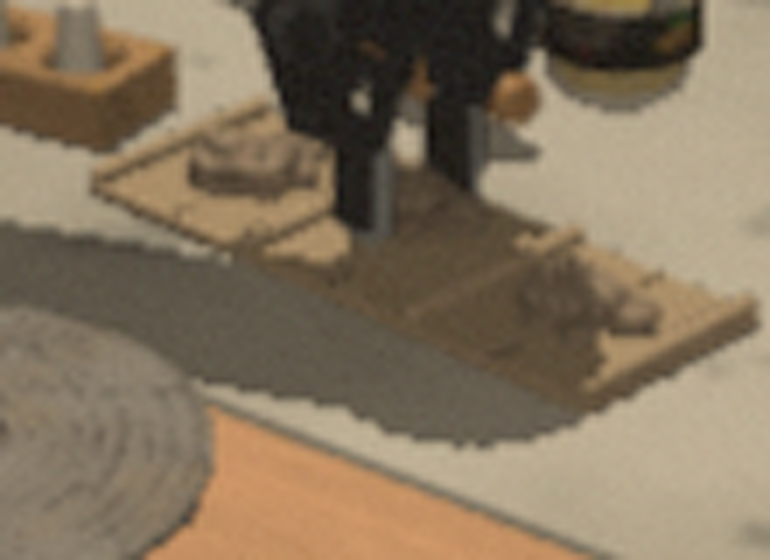

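```bash
python3 -m crank '0 0 5 0;0 0 4 0;0 0 0 0' 28; python3 -m crank '0 0 0.8 0;0 0 0.8 0;0 0 0 0' 28; python3 -m crank '0 0 0.8 0;0 0 0.5 0;0 0 0 0' 28
```

```text
time: 39.33
position: [0.6126, 0.043, 0.0061]
ee_rot: [-0.0, -0.673, 0.739, 0.0]
force: [-0.1, 0.4, -0.9]
grip_width: 0.0378
time: 39.7
position: [0.613, 0.043, 0.0051]
ee_rot: [0.0, -0.673, 0.739, -0.0]
force: [-0.2, 0.2, -0.5]
grip_width: 0.038
time: 40.08
position: [0.6131, 0.0431, 0.005]
ee_rot: [0.0, -0.674, 0.739, -0.0]
force: [-2.7, 0.0, 7.5]
grip_width: 0.0379
```

```bash
python3 -m crank '0 0 -1 0;0 0 0 0;0 0 0 0' 60; python3 -m crank '0 0 -8 0;0 0 -25 0;0 0 -40 0;0 0 -40 0;0 0 -10 0;10 50 0 0;10 50 0 0;10 50 0 0;0 20 0 0;0 0 0 0' 64; python3 -c "
from h import *
go(.613,.0425,.0048,174.8)
p,d=bot.camera('scene'); save('s22.png',cv2.resize(p[150:270,255:455],None,fx=4,fy=4,interpolation=cv2.INTER_CUBIC))
p,d=bot.camera('top'); save('t22.png',cv2.resize(p[140:240,170:410],None,fx=3.3,fy=3.3,interpolation=cv2.INTER_CUBIC))"
```

```text
time: 40.45
position: [0.6129, 0.0431, 0.0045]
ee_rot: [-0.0, -0.673, 0.739, 0.0]
force: [0.9, 1.0, -0.0]
grip_width: 0.0601
time: 41.7
position: [0.4398, 0.0289, 0.128]
ee_rot: [0.0, -0.674, 0.739, 0.0]
force: [0.9, 0.2, 0.4]
grip_width: 0.0642
t 41.7 pos [439.8  28.9 128. ] yaw 174.7 F [0.9 0.2 0.4] w 64.2 q [ 0.42  0.1  -0.35 -0.   -1.12 -0.52]
dxyz now axes [ -29.5 -171.2  123.3]
spin -0.002
dxyz after spin [ -29.3 -171.3  123.2]
```

View pics/s22.png

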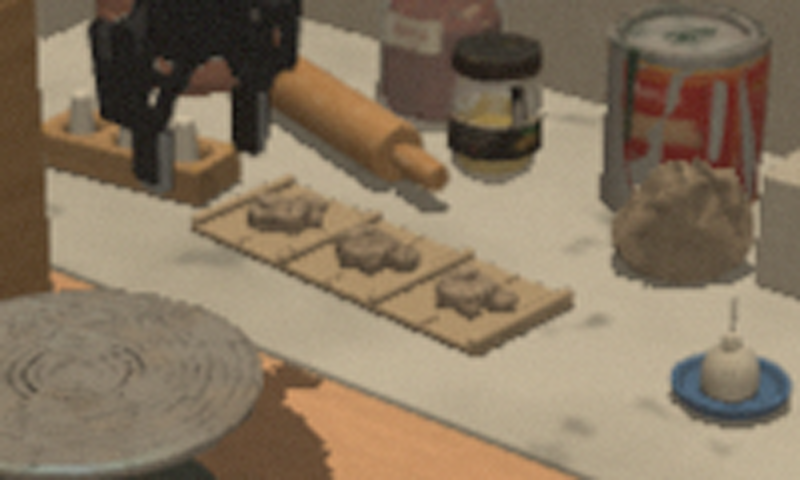

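View pics/t22.png

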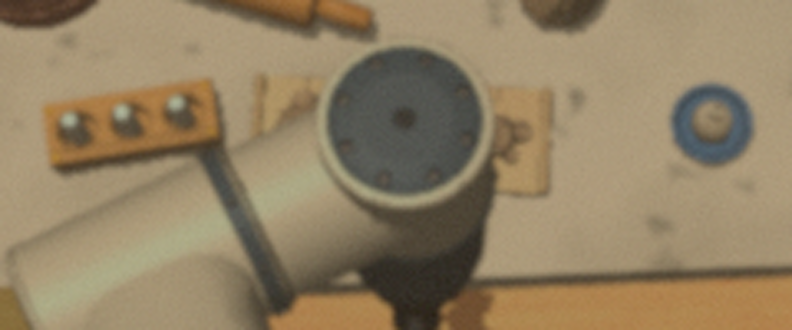

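```bash
python3 -m crank '20 0 -5 0;45 0 0 0;50 0 0 0;50 0 0 0;50 0 0 0;50 0 0 0;30 0 0 0;10 0 0 0;0 0 0 0' 64; cat > chk.py <<'E'
from h import *
go(.43,-.3,.13)
p,d=bot.camera('top'); save('t23.png',cv2.resize(p[140:240,170:410],None,fx=3.3,fy=3.3,interpolation=cv2.INTER_CUBIC))
for n in ('fish_a','stopper_a','trailer'):
    for r in bot.outline_of('top',n):
        v,u=np.nonzero(r['mask']); z={'fish_a':.012,'stopper_a':.03,'trailer':.022}[n]
        W=atz('top',np.c_[u,v],z)[:,:2]; m=(W.min(0)+W.max(0))/2
        out=[]
        for F,(x,y,a) in (('ST',(.613,.0425,-5.2)),('BL',(.629,.2635,7.3)),('DI',(.612,-.216,0))):
            a=np.deg2rad(a); M=np.array([[np.cos(a),-np.sin(a)],[np.sin(a),np.cos(a)]]); L=M.T@(W.mean(0)-[x,y])*1000
            if np.hypot(*L)<110: out.append((F,L.round(1)))
        print(n,round(r['confidence'],2),np.round(r['position'],0),W.mean(0).round(4),out)
E
python3 chk.py
```

```text
time: 42.92
position: [0.4129, -0.2751, 0.1322]
ee_rot: [-0.0, -0.673, 0.74, 0.0]
force: [0.2, 0.2, -0.7]
grip_width: 0.0641
t 42.92 pos [ 412.9 -275.1  132.2] yaw 174.6 F [ 0.2  0.2 -0.7] w 64.1 q [-0.27  0.2  -0.22 -0.   -1.15  0.18]
dxyz now axes [ 23.2 -19.4   2.2]
fish_a 0.76 [291. 177.] [0.6142 0.0443] [('ST', array([1. , 1.9]))]
fish_a 0.7 [320. 180.] [ 0.6073 -0.0386] [('ST', array([  1.7, -81.3]))]
stopper_a 0.64 [209. 175.] [0.6248 0.2642] [('BL', array([-4.1,  1.3]))]
```

View pics/t23.png

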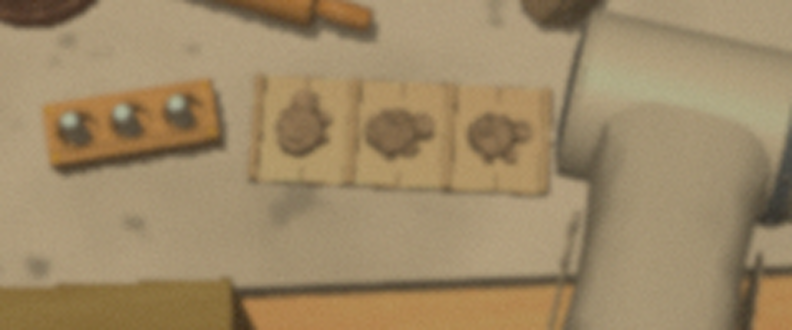

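```bash
python3 - <<'E'
from h import *
p,d=bot.camera('scene'); P=cloud('scene',d); 
for n,x,y,r in (('fish_done',.6203,.122,.03),('fish_a',.614,.044,.03),('fish_b',.607,-.038,.03),('stop_done',.6234,.307,.018),('stop1',.629,.2635,.018),('stop2',.6346,.22,.018),('trailer',.612,-.216,.03)):
    k=np.hypot(P[:,0]-x,P[:,1]-y)<r; print(n,k.sum(),np.percentile(P[k,2],[10,50,97]).round(4),P[k&(P[:,2]>.018)].mean(0).round(4))
save('s24.png',cv2.resize(p[150:270,255:455],None,fx=4,fy=4,interpolation=cv2.INTER_CUBIC))
E
```

```text
fish_done 220 [0.0068 0.0139 0.0235] [0.6148 0.1213 0.0212]
fish_a 226 [0.0074 0.0155 0.0227] [0.6139 0.0468 0.0206]
fish_b 246 [0.0069 0.0138 0.0219] [ 0.6067 -0.0357  0.0204]
stop_done 84 [0.0218 0.0304 0.0491] [0.6221 0.3048 0.033 ]
stop1 90 [0.0222 0.0299 0.0489] [0.6277 0.2621 0.0326]
stop2 93 [0.0212 0.0304 0.0497] [0.6333 0.2187 0.0327]
trailer 347 [0.0045 0.0132 0.0422] [ 0.6059 -0.2201  0.0299]
```

View pics/s24.png

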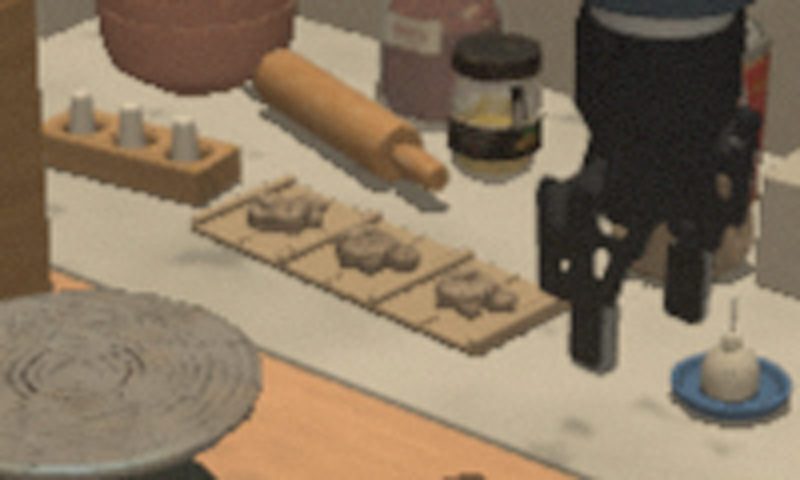

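Everything stands in place, the heights match the pieces already put away, and the gripper is clear of all of it. I am handing in.

```bash
python3 -c "
from cell import bot
print(bot.sign_off())"
```

```text
the job is handed in; nothing more can be done
None
```

The job is done and handed in at about 43 s of the 99 s allowed. Each piece was lowered until the wrist felt the floor, or was within about half a millimetre of it, before the gripper opened.

- **Fish:** one in the setter's middle well and one in the -80 well. The last top view put both within about 2 mm of their well centres. Their tops are at 22–23 mm, which fits lying flat on the floor and matches the fish already there.
- **Stoppers:** both upright in the middle and -44 sockets. Their tops are level with the stopper already there, at about 49 mm by depth. The scene camera reads 1–2 mm high.
- **Trailer:** upright, and set down at about the centre of the small blue dish.
- **Pieces already put away:** by eye, the fish and the stopper have not moved.

Some checks were incomplete or off:

- **Stopper network:** at the end it found only one of the two placed stoppers. It put that one about 4 mm off centre, which comes from the tilted view of its visible side.
- **Trailer network:** the arm hid the trailer from the top camera at the end, so I checked it only in the scene view and from the tool position at release.
- **Gripper width:** the opening reads about 3 mm below the true width of what it holds.

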